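# Load a filter cassette behind its sliding retaining gate

## Robot

A 7-joint arm with a two-finger parallel gripper is mounted at the origin on the work surface. World frame = base frame: x ahead of the robot, y to its left, z up, the work surface at z = 0. Lengths are in mm, angles in degrees, forces in N, time in s.
With the tool pointing down it reaches from about 425 to 950 mm from the base axis. Payload 4.7 kg.
Tool frame: the origin (TCP) lies at the very end of the fingers, on their centre line; the grasp point (between the pads) lies 19 mm behind it (env.grip_depth is the distance from the TCP to the grasp point, in mm); z points along the fingers, x is the direction in which the jaws open and shut, and the axes are right-handed (so a half turn about z gives the same grasp; the last joint's range is limited). The gripper opens to 85 mm and grips with 20 to 120 N. Pads are 22 mm wide; open, the fingers measure 114 mm over their backs; the gripper's body (76 mm by 85 mm) begins 54 mm behind the grasp point. The pads swing forward as they close: fully open they stand 13 mm farther back than shut.
Start: joints at [73.115, 26.849, -2.785, 87.806, 1.381, 65.374, -4.715], TCP at [177.356, -651.301, 231.335] pointing down, gripper open.
Joint ranges: [-148.3, 148.3], [-19.14, 114.17], [-79.39, 73.82], [5.75, 140.21], [-59.74, 239.74], [12.07, 113.84], [-152.46, 152.46]. Speed limits (degrees/s): [147.25, 147.25, 180, 180, 180, 180, 180].

## Interface

Orientations are given as a 3x3 rotation matrix whose columns are the frame's x, y, z axes.
In Python, from rig import env gives the robot as it stands. The module is installed in compiled form; this text tells all that it offers.
- The arm moves only by the tool servo_tool, never from a script. Its argument "rows" is one flat list of numbers, 5 for each row, row after row: the opening, from -1 (shut) to 1 (fully open), so that 0 is half open, then the shift along the tool's x, y, z in cm, then the turn about the tool's z in degrees. A call has 1 to 8 rows; each row shifts and turns the commanded pose from where the row before left it, along the tool's axes as they then stand; what a row does not reach is not made up. A row lasts 1/10 s, in which the tool goes at most 50 mm and 8.59 degrees, less where a joint would pass 70% of its speed; a pose out of reach is approached as far as the arm can. A call with a gripper value outside its range is refused whole. The fingers move at their own pace and stop on an object; the grip force is fixed at half the most. Time passes only in rows, so rows that do not move let the fingers close. It gives the time, the measured TCP pose, the force and the opening at its end, in the units of the state.
- env.observe(): the state, without advancing time (a new reading comes with each control period).
- env.get_image(name): name is "scene" or "side" or "wrist"; returns a dict with "image" (400x640x3 uint8, blue, green, red), "camera_matrix" (3x3 intrinsics, pixels), "world_from_camera" (4x4, takes a point from camera to world coordinates). Camera axes: x right, y up, looking along -z (the intrinsics and any distortion apply to the point x, -y, -z); pixel columns grow to the right and rows downward; lengths in mm; the calibration is good to about 2 mm. A picture is of the moment at which its call begins. There is no depth.
- env.job_done(): hands the job in, once; it reports no verdict.
The state is a dict: "time": time; "joint_positions": joint angles; "joint_vel": joint speeds; "joint_efforts": joint torques, N m; "tool_pos": TCP position; "orientation": TCP orientation; "force": force on the tool from outside, world axes, zero at the start; "wrist_torque": the same for the moment, N m; "grip_width": finger opening in mm.
Only numpy, scipy, OpenCV 4.12 (cv2) and the standard library are available. Lean on these libraries where they do the work, as an engineer would, in place of code of your own. Each camera call takes 0.05 s, during which the arm holds its last target.

## Task

Slide the retaining gate on the instrument's sloped deck fully open, take the filter cassette from the steel tray and push it fully home in the sloped slot, then slide the gate fully shut over it so that its fork straddles the cassette's grip blade, and let go. Do not disturb the tube rack, the bottle or the jar.

Things in the scene. Friction and masses are not known exactly. Their poses are not given: they have to be found in the camera images.
- bay: Black sloped loading deck of the grey bench instrument, fixed, 300 x 140 mm, tilted 30 deg from level, facing up and roughly to world -y. Origin: centre of the slot's mouth on the deck surface. z points straight out of the deck (parts go in along -z, so the tool leans 30 deg); x is level, along the gate's travel and the slot's long side; y points up the slope. Deck spans x -140..160, y -70..70 mm.
- slot_floor (a point): Centre of the slot's floor, 47 mm below the deck surface along -z of the bay; axes as the bay's. The slot is 60 mm (x) by 36 mm (y), with a 4 mm chamfer round its mouth. Two guide strips, 2 mm high, run on the deck along x at y = +-34 mm. Up-slope of the deck lies the housing's flat top with 40 metal wells, about 10 mm above the deck's upper edge.
- gate (a joint): Travel of the aluminium retaining gate, m: 0 fully shut, 0.075 fully open, growing along +x of the bay. Starts between 0 and 0.02. About 2 N of friction and 4 N per m/s of damping; stays where left. The slot is clear above 0.062. The gate cannot pass over a cassette standing more than 4 mm proud of home.
- gate_tip (a point): Middle of the gap between the fork's two prong ends; at gate value q it is at x = -30 mm + q, y = 0, z = 3.5 mm of the bay; axes as the bay's. The gate is a 5 mm thick fork, underside 1 mm above the deck: prongs 64 mm long at y = 10 to 24 and -10 to -24 mm, gap open towards -x, joined at the +x end by a plate 30 mm long. Shut, the prongs lie over the shoulders of a seated cassette.
- gate_grip (a point): Point in the upright aluminium grip block on the gate's plate, 26 mm above the deck; at gate value q it lies at x = 48 mm + q, y = 0, z = 26 mm of the bay; axes as the bay's. The block is 16 mm along the travel (x) by 14 mm along the slope (y) and stands square to the deck, from 6 to 42 mm above it.
- cassette_mid (a point): Centre, half-way up, of the loose filter cassette (about 0.18 kg) standing in the tray: aluminium body 56 (x) x 32 (y) x 44 mm high with amber windows in its long sides, and on it an upright dark steel grip blade 26 (x) x 12 (y) x 42 mm high; 86 mm in all. z is up. Same after half a turn about z. Home in the slot: x along the bay's x (either way), this point 4 mm below the deck surface.
- tray: Fixed open steel tray, 110 x 110 x 16 mm, walls 4 mm; origin at the centre of its underside. Its inner floor, 4 mm up, carries the cassette. It stands on the right of the instrument and may have changed places with the tube rack.
- tube_rack: Bystander: loose low grey rack full of small white-capped tubes, 90 x 70 x 43 mm, origin at the centre of its underside.
- bottle: Bystander: loose small amber bottle, 48 mm across, 80 mm high, origin at the centre of its underside.
- jar: Bystander: loose white jar, 54 mm across, 60 mm high, origin at the centre of its underside.

How it is judged:
By the outcome, as a careful person would: the job done as asked, in the order asked, and still so for the second after the job is handed in, with the robot touching nothing.
It also fails if it takes over 53 s, if anything falls off the work surface, if the arm or the gripper's body presses on something with over 40 N, if the wrist force passes 120 N, or if a joint passes its speed limit or range.

## Working session

There is one attempt and no reset: what is moved stays moved. The work goes in short steps, Python scripts to look and compute and a tool call to move; the robot and the scene stay as the last step left them, time stands still between calls to the robot, and variables do not carry over. Pictures are saved under pics/ and viewed, and the job is handed in when it is done.

Besides the shell and the picture viewer there is one more tool, called after "Request:" as name(argument=value, ...) on one line, values as JSON. servo_tool: Moves the arm, as the interface text tells. Its arguments: {"type":"object","properties":{"rows":{"type":"array","items":{"type":"number"}}},"required":["rows"]}

```bash
mkdir -p pics; cat > h.py <<'E'
import numpy as np, cv2
from rig import env
def snap(n,f):
    d=env.get_image(n); cv2.imwrite(f'pics/{f}.png',d['image']); np.savez(f'pics/{f}.npz',K=d['camera_matrix'],T=d['world_from_camera']); return d
def ld(f):
    d=np.load(f'pics/{f}.npz'); return d['K'],d['T']
def proj(f,P):
    K,T=ld(f); p=(np.linalg.inv(T)@np.r_[np.asarray(P,float).T,[np.ones(len(P))]])[:3]; p=np.array([p[0],-p[1],-p[2]]); q=K@p; return (q[:2]/q[2]).T
def ray(f,u,v):
    K,T=ld(f); d=np.linalg.inv(K)@[u,v,1]; d=np.array([d[0],-d[1],-d[2]]); return T[:3,3],T[:3,:3]@d
def onz(f,u,v,z):
    o,d=ray(f,u,v); return o+d*(z-o[2])/d[2]
def crop(f,x,y,w,h,s,o):
    im=cv2.imread(f'pics/{f}.png')[y:y+h,x:x+w]; cv2.imwrite(f'pics/{o}.png',cv2.resize(im,None,fx=s,fy=s,interpolation=cv2.INTER_CUBIC))
E
python3 - <<'E'
from h import *
for n in ['scene','side','wrist']:
    d=snap(n,n+'0'); print(n,d['camera_matrix'].tolist(),d['world_from_camera'].round(3).tolist(),[k for k in d])
print(env.observe())
E
```

```text
scene [[441.95005005276204, 0.0, 319.987428517829], [0.0, 441.95005005276204, 199.75999444127814], [0.0, 0.0, 1.0]] [[-0.312, -0.781, 0.541, 1048.037], [0.95, -0.249, 0.188, 89.465], [-0.012, 0.572, 0.82, 831.779], [0.0, 0.0, 0.0, 1.0]] ['image', 'camera_matrix', 'world_from_camera']
side [[390.716207684892, 0.0, 316.07894525012097], [0.0, 390.716207684892, 199.39151653750696], [0.0, 0.0, 1.0]] [[0.998, 0.054, -0.027, 539.375], [-0.059, 0.754, -0.654, -682.306], [-0.015, 0.654, 0.756, 788.811], [0.0, 0.0, 0.0, 1.0]] ['image', 'camera_matrix', 'world_from_camera']
wrist [[334.255949670132, 0.0, 316.98897787506365], [0.0, 334.255949670132, 198.12745536701473], [0.0, 0.0, 1.0]] [[0.263, 0.926, 0.271, 246.551], [-0.965, 0.253, 0.071, -632.789], [-0.003, -0.28, 0.96, 372.403], [0.0, 0.0, 0.0, 1.0]] ['image', 'camera_matrix', 'world_from_camera']
{'time': 0.15, 'joint_positions': array([73.11372072, 26.8873281 , -2.78473642, 87.85732099,  1.38222782,
       65.37546493, -4.71530246]), 'joint_vel': array([ 0.00429596, -0.16140475,  0.05132487, -0.1901444 , -0.07679093,
        0.08453767, -0.07724935]), 'joint_efforts': array([ 9.68068125e-04, -5.10764587e+01, -4.64226573e-02, -2.37979585e+01,
        1.08038995e-02,  5.40006557e-03,  3.90002356e-05]), 'tool_pos': array([ 177.22307531, -650.86150679,  230.50006311]), 'orientation': array([[ 2.62744604e-01, -9.64865307e-01, -4.60067246e-04],
       [-9.64864238e-01, -2.62744999e-01,  1.43817090e-03],
       [-1.50852158e-03,  6.60307885e-05, -9.99998860e-01]]), 'force': array([ 0.06064876, -0.32195525, -0.06458314]), 'wrist_torque': array([-0.01514544,  0.00520791,  0.04137001]), 'grip_width': 84.95414505546682}
```

View pics/scene0.png

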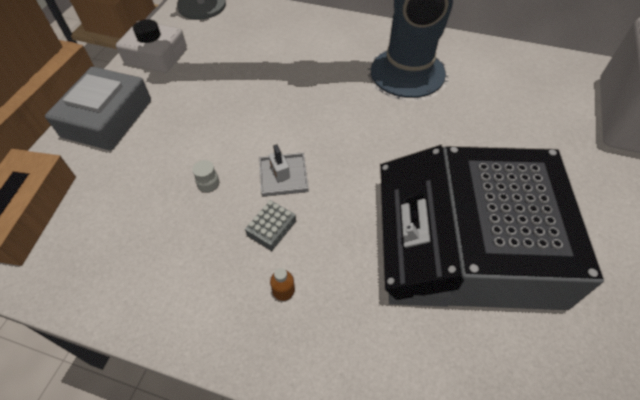

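View pics/side0.png

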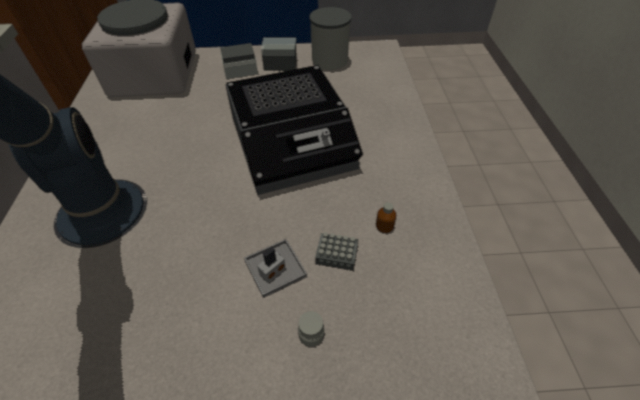

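View pics/wrist0.png

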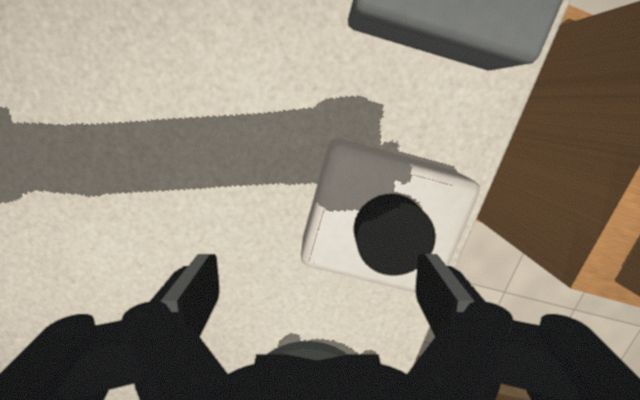

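The scene view shows the deck (about 380–460, 150–300), the gate at about (415,225) and the cassette in its tray at (282,165). The rack is at (270,223), the bottle at (282,283) and the jar at (205,175). In the side view the gate is at (310,140) and the cassette at (270,262).

```bash
python3 - <<'E'
from h import *
crop('scene0',370,140,100,160,5,'c1'); crop('scene0',240,135,80,60,10,'c2')
crop('side0',220,60,150,140,5,'c3'); crop('side0',235,230,80,70,10,'c4')
import cv2
a=cv2.imread('pics/c1.png'); cv2.imwrite('pics/c1.png',cv2.resize(a,(375,600)))
a=cv2.imread('pics/c1.png')
E
python3 - <<'E'
import cv2,sys
sys.path.insert(0,'.')
from h import *
crop('scene0',375,140,90,85,7,'c1a');crop('scene0',375,220,90,85,7,'c1b')
crop('side0',220,110,150,90,5,'c3')
crop('side0',275,120,80,45,10,'c5')
crop('scene0',390,185,50,60,10,'c6')
E
```

```text
(no output)
```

View pics/c1a.png

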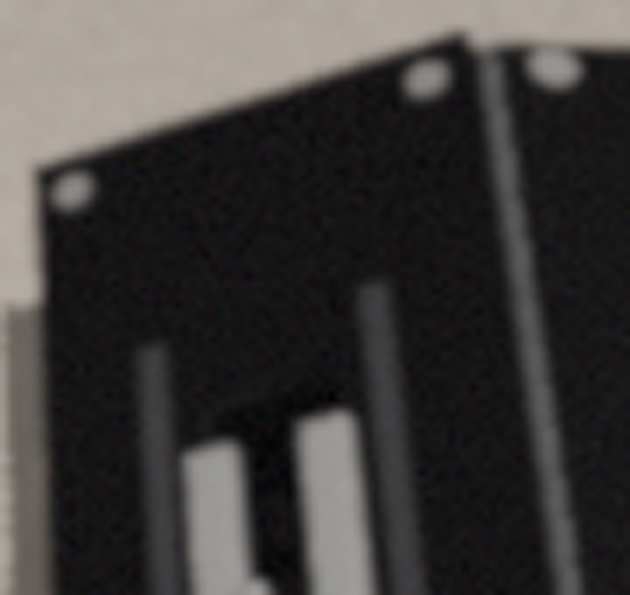

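View pics/c1b.png

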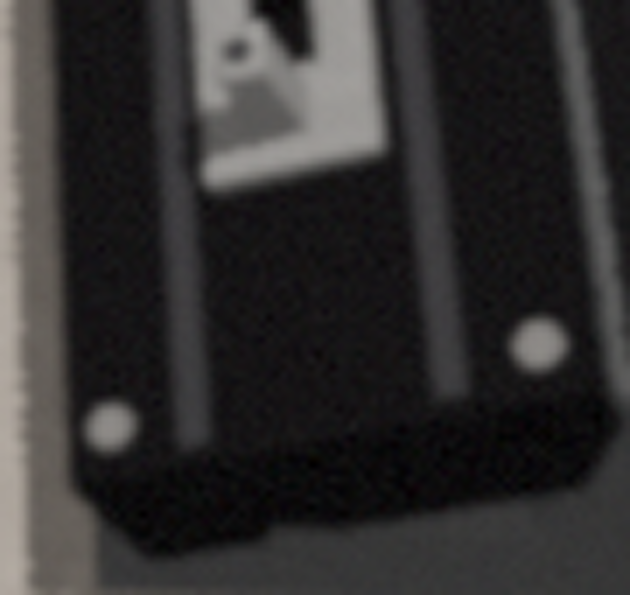

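View pics/c3.png

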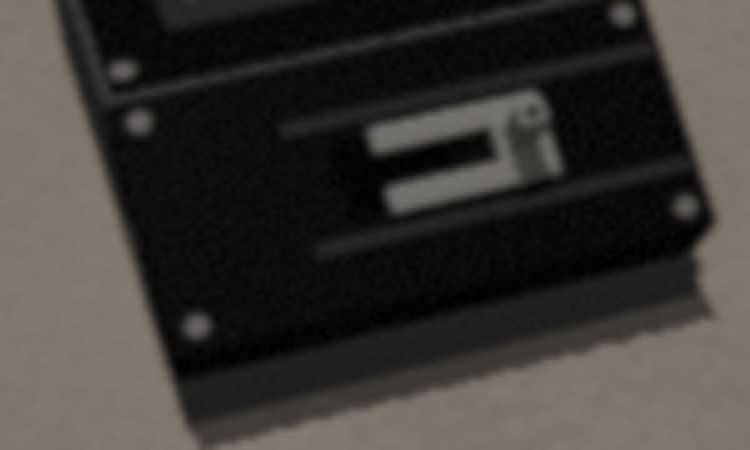

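View pics/c5.png

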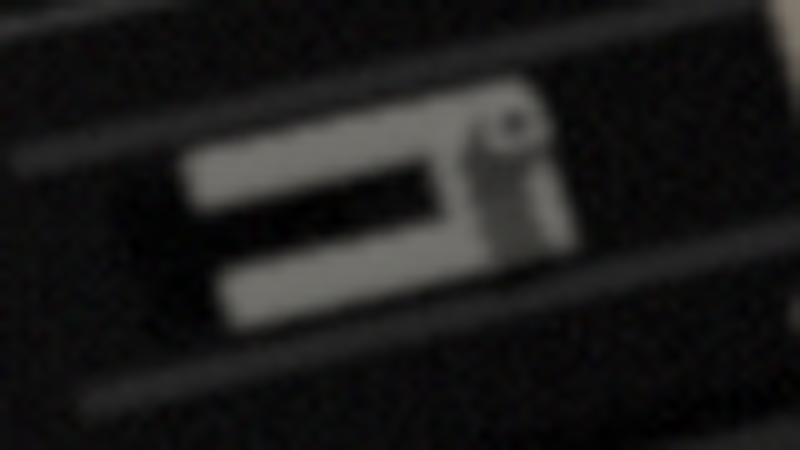

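View pics/c6.png

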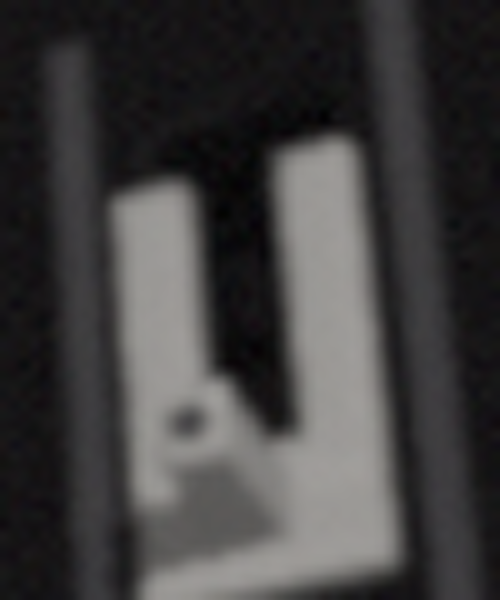

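View pics/c2.png

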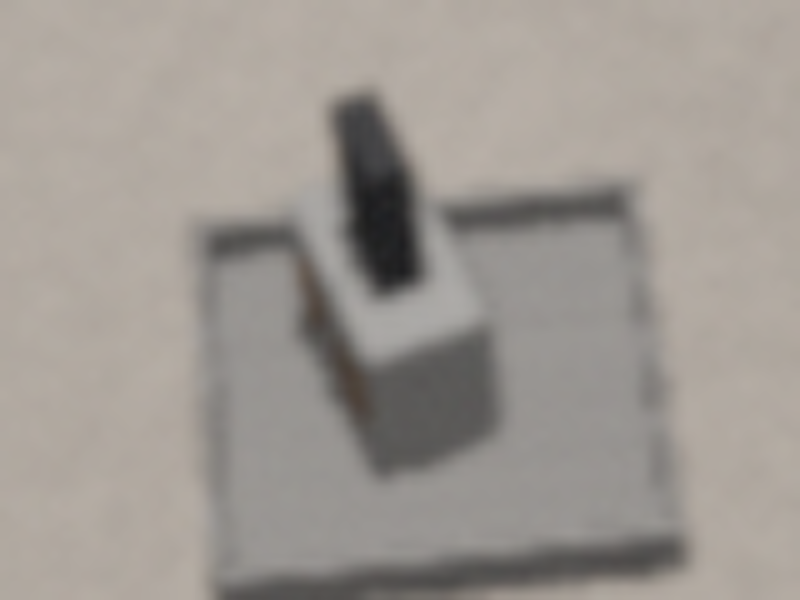

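View pics/c4.png

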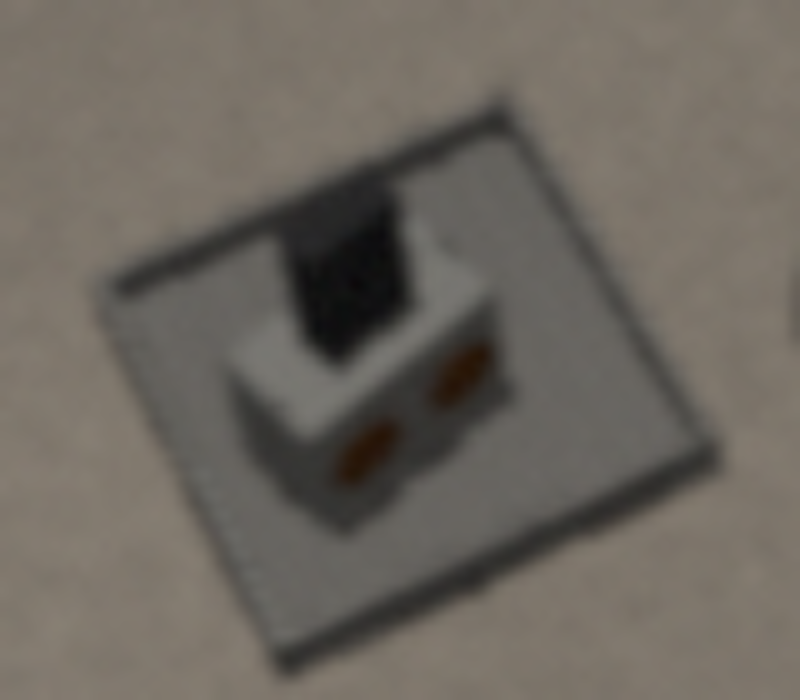

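```bash
cat > fit.py <<'E'
from h import *
from scipy.optimize import least_squares
from scipy.spatial.transform import Rotation as Rn
def C(x0,y0,s,pts): return [(x0+(a+.5)/s-.5,y0+(b+.5)/s-.5) for a,b in pts]
def Rbay(yaw):
    return Rn.from_euler('z',yaw).as_matrix()@np.array([[1,0,0],[0,np.cos(np.pi/6),-.5],[0,.5,np.cos(np.pi/6)]])
def solve(fn,obs,p0,names):
    # obs: (file, uv, name idx)
    def res(p):
        r=[]
        for f,uv,loc in obs: r.append((proj(f,fn(p,loc)[None])[0]-uv))
        return np.ravel(r)
    s=least_squares(res,p0,loss='soft_l1',x_scale=[10]*3+[.1,10] if len(p0)==5 else [10,10,.1])
    r=res(s.x).reshape(-1,2)
    for (f,uv,l),e in zip(obs,r): print(f,l,e.round(1))
    return s.x
E
cat > f1.py <<'E'
from fit import *
o=[]
def add(f,x0,y0,s,L):
    for a,b,*l in L: o.append((f,np.array(C(x0,y0,s,[(a,b)])[0]),l))
add('scene0',375,140,7,[(40,168,-140,-70,0,0),(462,36,-140,70,0,0)])
add('scene0',375,220,7,[(72,485,160,-70,0,0),(618,400,160,70,0,0)])
gs=[(-30,-24,6),(-30,-10,6),(-30,10,6),(-30,24,6),(64,24,6),(64,-24,6),(48,0,42)]
for (a,b),g in zip([(112,197),(192,178),(272,152),(355,132),(402,560),(140,585),(190,420)],gs): add('scene0',390,185,10,[(a,b,*g,1)])
for (a,b),g in zip([(232,330),(213,270),(205,212),(180,155),(525,80),(580,245),(515,122)],gs): add('side0',275,120,10,[(a,b,*g,1)])
add('side0',220,110,5,[(178,372,-140,-70,0,0),(105,103,-140,70,0,0),(715,222,160,-70,0,0)])
fn=lambda p,l:p[:3]+Rbay(p[3])@np.array([l[0]+l[3]*p[4],l[1],l[2]])
p=solve(fn,o,[500,-200,120,0,10],0); print('bay',p[:3].round(1),np.degrees(p[3]),'q',p[4])
o=[]
cs=[(-28,-16,48),(28,-16,48),(28,16,48),(-28,16,48),(28,-16,4),(28,16,4)]
for (a,b),g in zip([(297,195),(370,365),(490,325),(435,200),(383,475),(497,430)],cs): add('scene0',240,135,10,[(a,b,*g)])
cs=[(-28,-16,48),(28,-16,48),(-28,16,48),(28,16,48),(-28,-16,4),(28,-16,4)]
for (a,b),g in zip([(305,440),(490,290),(230,360),(415,220),(345,530),(512,400)],cs): add('side0',235,230,10,[(a,b,*g)])
fc=lambda p,l:np.r_[p[:2],0]+Rn.from_euler('z',p[2]).as_matrix()@np.array(l,float)
c=solve(fc,o,[450,-550,.6],0); print('cas',c[:2],np.degrees(c[2]))
for f,u,v in [('scene0',270,223),('side0',337,250),('scene0',282,290),('side0',386,215),('scene0',205,175),('side0',311,330)]: print(f,onz(f,u,v,30).round())
E
python3 f1.py
```

```text
scene0 [-140, -70, 0, 0] [-0.9  0.1]
scene0 [-140, 70, 0, 0] [ 0.6 -1. ]
scene0 [160, -70, 0, 0] [-0.1  1.3]
scene0 [160, 70, 0, 0] [-1.8 -0.6]
scene0 [-30, -24, 6, 1] [0.6 0.1]
scene0 [-30, -10, 6, 1] [-0.8  0.2]
scene0 [-30, 10, 6, 1] [0.9 0.2]
scene0 [-30, 24, 6, 1] [-0.6  0.3]
scene0 [64, 24, 6, 1] [-0.6 -0.5]
scene0 [64, -24, 6, 1] [0.9 2.6]
scene0 [48, 0, 42, 1] [ 0.3 -0.1]
side0 [-30, -24, 6, 1] [ 0.1 -0.4]
side0 [-30, -10, 6, 1] [0.5 0.6]
side0 [-30, 10, 6, 1] [-0.8 -0.6]
side0 [-30, 24, 6, 1] [0.2 0.2]
side0 [64, 24, 6, 1] [-0.7 -0.1]
side0 [64, -24, 6, 1] [-0.9 -0.1]
side0 [48, 0, 42, 1] [-0.4  0.1]
side0 [-140, -70, 0, 0] [-0.4 -2.8]
side0 [-140, 70, 0, 0] [-0.   0.5]
side0 [160, -70, 0, 0] [ 1.  -0.2]
bay [532.2 106.6 106.2] 15.635218625529525 q 17.410761322205676
scene0 [-28, -16, 48] [-0.8 -0.3]
scene0 [28, -16, 48] [-0.7  0.2]
scene0 [28, 16, 48] [0.6 0.1]
scene0 [-28, 16, 48] [-1.6 -4.6]
scene0 [28, -16, 4] [-0.3  0.9]
scene0 [28, 16, 4] [1.2 1.4]
side0 [-28, -16, 48] [-0.1  0.3]
side0 [28, -16, 48] [1.3 0. ]
side0 [-28, 16, 48] [-1.6 -1.1]
side0 [28, 16, 48] [-0.3 -1.8]
side0 [-28, -16, 4] [-1.9  1.3]
side0 [28, -16, 4] [ 0.6 -0.7]
cas [ 455.06703552 -215.56211361] 39.44679001684435
scene0 [ 610. -177.   30.]
side0 [ 606. -184.   30.]
scene0 [745. -98.  30.]
side0 [736. -89.  30.]
scene0 [ 534. -369.   30.]
side0 [ 537. -369.   30.]
```

```bash
cat > plan.py <<'E'
from fit import *
BAY=np.array([532.2,106.6,106.2]); YAW=np.radians(15.635)
def bw(x,y,z): return BAY+Rbay(YAW)@np.array([x,y,z],float)
def yawof(R): return np.degrees(np.arctan2(R[1,0],R[0,0]))
def plan(way,op,step=48,st=None):
    """way: list of (x,y,z,yaw world deg); prints rows"""
    s=env.observe() if st is None else None
    p=s['tool_pos'].copy(); R=s['orientation']; yaw=yawof(R)
    rows=[]
    for w in way:
        t=np.array(w[:3],float); dy=(w[3]-yaw+180)%360-180
        n=max(1,int(np.ceil(max(np.linalg.norm(t-p)/step,abs(dy)/8.5))))
        d=(t-p)/n
        for i in range(n):
            a=np.radians(yaw); ax=np.array([[np.cos(a),np.sin(a),0],[np.sin(a),-np.cos(a),0],[0,0,-1]])
            v=ax.T@d/10
            rows.append([op,*v.round(2),round(-dy/n,2)]); yaw+=dy/n
        p=t
    for i in range(0,len(rows),8): print(sum(rows[i:i+8],[]))
    print(len(rows))
def st():
    s=env.observe(); R=s['orientation']
    print('t',round(s['time'],2),'tcp',s['tool_pos'].round(1),'yaw',round(yawof(R),2),'z',R[:,2].round(3),'F',s['force'].round(1),'g',round(s['grip_width'],1),'bay',(Rbay(YAW).T@(s['tool_pos']-BAY)).round(1))
E
python3 - <<'E'
from plan import *
g=bw(65.4,0,20); print(g, bw(0,0,0),bw(0,70,0))
plan([(520,-330,231,-30),(g[0],g[1],231,15.6)],-0.3)
E
```

```text
[597.87515794 114.59585076 123.52050808] [532.2 106.6 106.2] [515.86193772 164.9786581  141.2       ]
[-0.3, np.float64(-2.2), np.float64(-4.15), np.float64(-0.0), np.float64(-4.48), -0.3, np.float64(-1.86), np.float64(-4.31), np.float64(-0.0), np.float64(-4.48), -0.3, np.float64(-1.52), np.float64(-4.44), np.float64(-0.0), np.float64(-4.48), -0.3, np.float64(-1.17), np.float64(-4.55), np.float64(-0.0), np.float64(-4.48), -0.3, np.float64(-0.81), np.float64(-4.62), np.float64(-0.0), np.float64(-4.48), -0.3, np.float64(-0.45), np.float64(-4.67), np.float64(-0.0), np.float64(-4.48), -0.3, np.float64(-0.08), np.float64(-4.69), np.float64(-0.0), np.float64(-4.48), -0.3, np.float64(0.28), np.float64(-4.69), np.float64(-0.0), np.float64(-4.48)]
[-0.3, np.float64(0.65), np.float64(-4.65), np.float64(-0.0), np.float64(-4.48), -0.3, np.float64(1.01), np.float64(-4.59), np.float64(-0.0), np.float64(-4.48), -0.3, np.float64(-1.55), np.float64(-4.24), np.float64(0.0), np.float64(-4.56), -0.3, np.float64(-1.21), np.float64(-4.35), np.float64(0.0), np.float64(-4.56), -0.3, np.float64(-0.86), np.float64(-4.43), np.float64(0.0), np.float64(-4.56), -0.3, np.float64(-0.5), np.float64(-4.49), np.float64(0.0), np.float64(-4.56), -0.3, np.float64(-0.14), np.float64(-4.51), np.float64(0.0), np.float64(-4.56), -0.3, np.float64(0.22), np.float64(-4.51), np.float64(0.0), np.float64(-4.56)]
[-0.3, np.float64(0.57), np.float64(-4.48), np.float64(0.0), np.float64(-4.56), -0.3, np.float64(0.93), np.float64(-4.42), np.float64(0.0), np.float64(-4.56), -0.3, np.float64(1.28), np.float64(-4.33), np.float64(0.0), np.float64(-4.56), -0.3, np.float64(1.62), np.float64(-4.21), np.float64(0.0), np.float64(-4.56)]
20
```

Request:
servo_tool(rows=[-0.3,-2.2,-4.1,0,-4.5,-0.3,-1.9,-4.3,0,-4.5,-0.3,-1.5,-4.4,0,-4.5,-0.3,-1.2,-4.5,0,-4.5,-0.3,-0.8,-4.6,0,-4.5,-0.3,-0.5,-4.7,0,-4.5,-0.3,-0.1,-4.7,0,-4.5,-0.3,0.3,-4.7,0,-4.5])

```text
time: 0.95
tool_pos: [450.5, -392.4, 231.2]
orientation: [[0.782, -0.624, -0.0], [-0.624, -0.782, -0.0], [-0.0, 0.0, -1.0]]
force: [0.7, -1.0, 0.2]
grip_width: 29.7
```

Request:
servo_tool(rows=[-0.3,0.6,-4.6,0,-4.5,-0.3,1.0,-4.6,0,-4.5,-0.3,-1.5,-4.2,0,-4.5,-0.3,-1.2,-4.3,0,-4.5,-0.3,-0.9,-4.4,0,-4.5,-0.3,-0.5,-4.5,0,-4.5,-0.3,-0.1,-4.5,0,-4.5,-0.3,0.2,-4.5,0,-4.5])

```text
time: 1.75
tool_pos: [563.3, -62.3, 231.2]
orientation: [[0.999, -0.045, -0.0], [-0.045, -0.999, -0.0], [-0.0, 0.0, -1.0]]
force: [0.9, 0.1, -0.2]
grip_width: 29.8
```

```bash
python3 - <<'E'
from plan import *
st(); g=bw(65.4,0,20)
plan([(g[0],g[1],231,15.6)],-0.3); print(env.observe()['joint_positions'].round(1))
E
```

```text
t 1.75 tcp [563.3 -62.3 231.2] yaw -2.6 z [-0. -0. -1.] F [ 0.9  0.1 -0.2] g 29.8 bay [-15.5 -85.6 193.8]
[-0.3, np.float64(0.66), np.float64(-4.46), np.float64(0.01), np.float64(-4.55), -0.3, np.float64(1.01), np.float64(-4.39), np.float64(0.01), np.float64(-4.55), -0.3, np.float64(1.36), np.float64(-4.3), np.float64(0.01), np.float64(-4.55), -0.3, np.float64(1.69), np.float64(-4.18), np.float64(0.01), np.float64(-4.55)]
4
[ 27.   19.8 -31.7 101.5  11.6  62.  -11.3]
```

```bash
python3 - <<'E'
from plan import *
snap('wrist','w1')
E
```

```text
(no output)
```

View pics/w1.png

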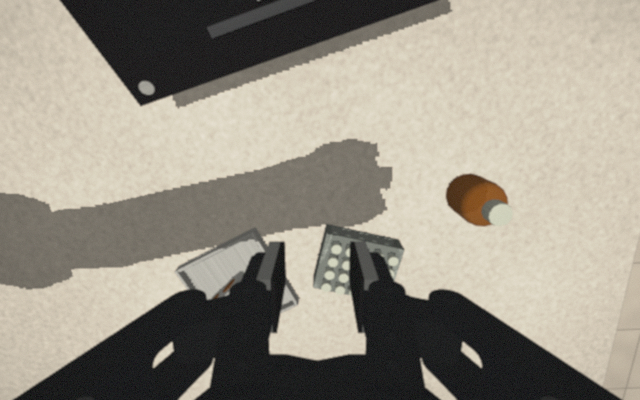

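The wrist view shows the deck's lower-left corner at about (140,103) and the tray, rack and bottle below it. I'll move two rows closer and look at the gate.

Request:
servo_tool(rows=[-0.3,0.7,-4.5,0,-4.5,-0.3,1.0,-4.4,0,-4.5,-0.3,0,0,0,-4.6,-0.3,0,0,0,-4.6])

```text
time: 2.2
tool_pos: [581.1, 27.0, 231.1]
orientation: [[0.962, 0.273, -0.0], [0.273, -0.962, 0.0], [-0.0, -0.001, -1.0]]
force: [-0.9, -0.2, -0.3]
grip_width: 29.9
```

```bash
python3 - <<'E'
from plan import *
snap('wrist','w2');st()
E
```

```text
t 2.25 tcp [581.1  25.7 230.9] yaw 15.82 z [-0.001  0.    -1.   ] F [-0.4 -1.  -0.1] g 29.8 bay [ 25.3 -16.5 153.5]
```

View pics/w2.png

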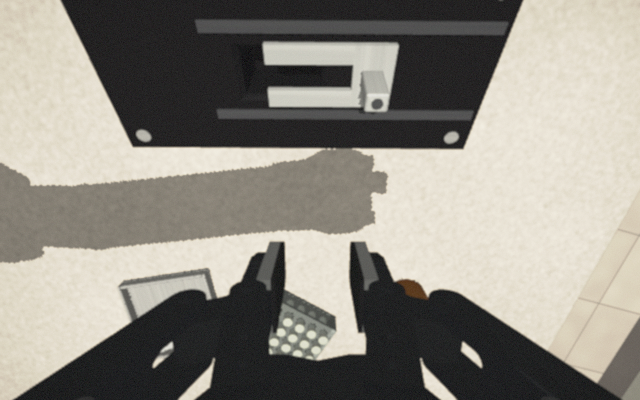

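```bash
python3 - <<'E'
from h import *
crop('w2',230,10,200,120,4,'c7'); crop('w2',120,110,60,50,8,'c8'); crop('w2',430,110,60,50,8,'c9')
import cv2
cv2.imwrite('pics/c89.png',np.hstack([cv2.imread('pics/c8.png')[:, :390],cv2.imread('pics/c9.png')[:, :390]]))
E
```

```text
(no output)
```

View pics/c7.png

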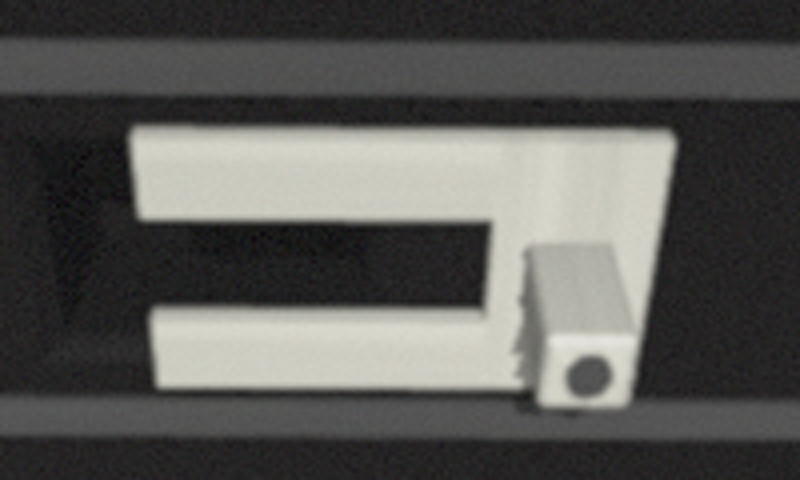

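View pics/c89.png

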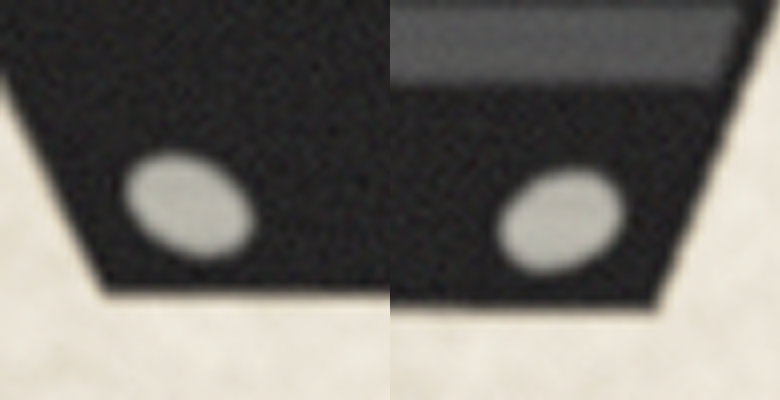

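```bash
cat > f2.py <<'E'
from fit import *
o=[]
def add(f,x0,y0,s,L):
    for a,b,*l in L: o.append((f,np.array(C(x0,y0,s,[(a,b)])[0]),l))
add('w2',120,110,8,[(103,292,-140,-70,0,0)]);add('w2',430,110,8,[(267,308,160,-70,0,0)])
add('w2',230,10,4,[(131,127,-30,24,1,1),(138,219,-30,10,6,1),(150,308,-30,-10,1,1),(157,388,-30,-24,6,1),(550,333,40,7,42,1),(633,333,56,7,42,1),(628,407,56,-7,42,1),(540,407,40,-7,42,1),(589,376,48,0,42,1),(676,135,64,24,1,1),(490,222,34,10,6,1)])
fn=lambda p,l:p[:3]+Rbay(p[3])@np.array([l[0]+l[3]*p[4],l[1],l[2]])
p=solve(fn,o,[532,106,106,.27,17],0); print('bay',p[:3].round(1),np.degrees(p[3]),'q',p[4])
E
python3 f2.py
```

```text
w2 [-140, -70, 0, 0] [-0.  1.]
w2 [160, -70, 0, 0] [0.  0.2]
w2 [-30, 24, 1, 1] [ 0.5 -0.1]
w2 [-30, 10, 6, 1] [ 0.2 -0.4]
w2 [-30, -10, 1, 1] [ 0.7 -0.2]
w2 [-30, -24, 6, 1] [ 0.1 -0.7]
w2 [40, 7, 42, 1] [-1.5  0.5]
w2 [56, 7, 42, 1] [2.2 0.6]
w2 [56, -7, 42, 1] [0.2 0.9]
w2 [40, -7, 42, 1] [-1.2  0.8]
w2 [48, 0, 42, 1] [-0.4 -0.6]
w2 [64, 24, 1, 1] [-2.  -1.5]
w2 [34, 10, 6, 1] [ 0.7 -0.8]
bay [530.7 107.  104.1] 15.594855870079924 q 19.024997271761315
```

```bash
sed -i 's/^BAY=.*/BAY=np.array([531.3,106.9,105.0]); YAW=np.radians(15.6)/' plan.py; python3 - <<'E'
from plan import *
g=bw(66.4,0,22); print(g)
plan([(g[0],g[1],231,15.6),(*g,15.6)],-0.3)
E
```

```text
[598.21211246 114.16148785 124.05255888]
[-0.3, np.float64(2.03), np.float64(-4.02), np.float64(-0.0), np.float64(0.11), -0.3, np.float64(2.02), np.float64(-4.02), np.float64(-0.0), np.float64(0.11), -0.3, np.float64(0.0), np.float64(0.0), np.float64(3.56), np.float64(-0.0), -0.3, np.float64(0.0), np.float64(0.0), np.float64(3.56), np.float64(-0.0), -0.3, np.float64(0.0), np.float64(0.0), np.float64(3.56), np.float64(-0.0)]
5
```

Request:
servo_tool(rows=[-0.3,2.0,-4.0,0,0.1,-0.3,2.0,-4.0,0,0.1,-0.3,0,0,3.5,0,-0.3,0,0,3.5,0,-0.3,0,0,0,0])

```text
time: 2.75
tool_pos: [595.4, 110.9, 156.4]
orientation: [[0.965, 0.261, -0.01], [0.261, -0.965, -0.003], [-0.01, 0.0, -1.0]]
force: [0.2, -0.5, -0.3]
grip_width: 30.0
```

```bash
python3 - <<'E'
from plan import *
snap('wrist','w3');st()
E
```

```text
t 2.8 tcp [597.2 111.5 159.2] yaw 15.14 z [-0.005 -0.001 -1.   ] F [-0.2  0.2  0.5] g 29.9 bay [64.7 15.6 53.6]
```

View pics/w3.png

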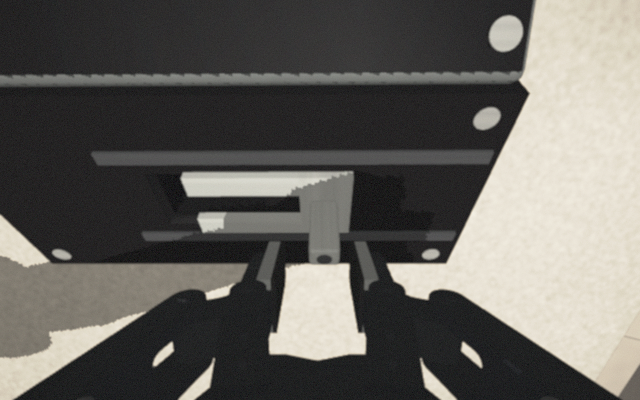

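The grip block is centred between the fingers (block x≈321, fingers 279–352). I'll descend and push along +x.

Request:
servo_tool(rows=[-0.3,0.1,-0.3,1.8,-0.4,-0.3,0,0,1.8,0,-0.3,0,0,0,0,-0.3,1.0,0,0,0,-0.3,1.5,0,0,0,-0.3,1.5,0,0,0])

```text
time: 3.4
tool_pos: [638.2, 126.1, 126.9]
orientation: [[0.963, 0.268, 0.0], [0.268, -0.963, -0.001], [-0.0, 0.001, -1.0]]
force: [-2.2, -0.8, -0.1]
grip_width: 30.2
```

Request:
servo_tool(rows=[-0.3,1.0,0,0,0,-0.3,0.5,0,0,0,-0.3,0.3,0,0,0,-0.3,0,0,0,0])

```text
time: 3.8
tool_pos: [655.4, 131.9, 125.9]
orientation: [[0.963, 0.269, 0.002], [0.269, -0.963, 0.001], [0.002, -0.0, -1.0]]
force: [-0.4, 0.4, -0.3]
grip_width: 29.8
```

```bash
python3 - <<'E'
from plan import *
snap('wrist','w4');st()
E
```

```text
t 3.85 tcp [655.2 132.  125.8] yaw 15.64 z [ 0.002  0.001 -1.   ] F [0.9 0.  1.3] g 29.9 bay [126.1   2.5  22.6]
```

View pics/w4.png

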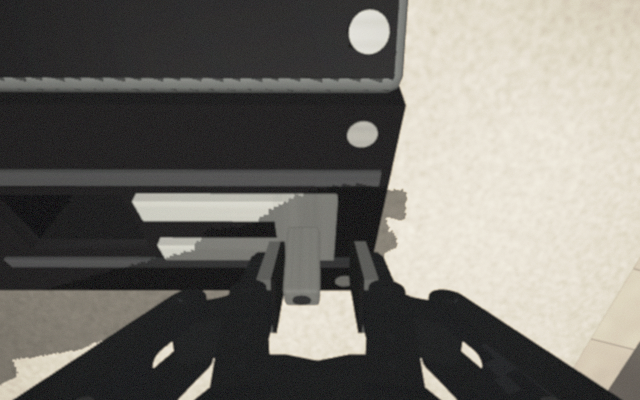

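The block is against the left finger, with q about 71. I'll push slowly until the force rises.

Request:
servo_tool(rows=[-0.3,0.3,0,0,0,-0.3,0.2,0,0,0,-0.3,0.2,0,0,0,-0.3,0,0,0,0])

```text
time: 4.25
tool_pos: [658.2, 132.8, 125.3]
orientation: [[0.963, 0.269, -0.008], [0.269, -0.963, -0.003], [-0.008, 0.001, -1.0]]
force: [-9.7, -2.7, 6.7]
grip_width: 29.9
```

```bash
python3 - <<'E'
from plan import *
st()
E
```

```text
t 4.25 tcp [658.2 132.8 125.3] yaw 15.63 z [-0.008 -0.003 -1.   ] F [-9.7 -2.7  6.7] g 29.9 bay [129.2   2.2  22.1]
```

```bash
python3 - <<'E'
from plan import *
s=env.observe()['tool_pos']
plan([(s[0]-6,s[1]-2,s[2],15.6),(s[0]-6,s[1]-2,230,15.6),(580,-80,230,27),(506,-277,200,39.5)],0.2)
E
```

```text
[0.2, np.float64(-0.63), np.float64(0.03), np.float64(0.0), np.float64(0.03), 0.2, np.float64(0.0), np.float64(0.0), np.float64(-3.49), np.float64(-0.0), 0.2, np.float64(0.0), np.float64(0.0), np.float64(-3.49), np.float64(-0.0), 0.2, np.float64(0.0), np.float64(0.0), np.float64(-3.49), np.float64(-0.0), 0.2, np.float64(-2.52), np.float64(3.67), np.float64(0.0), np.float64(-2.28), 0.2, np.float64(-2.67), np.float64(3.57), np.float64(0.0), np.float64(-2.28), 0.2, np.float64(-2.81), np.float64(3.46), np.float64(0.0), np.float64(-2.28), 0.2, np.float64(-2.94), np.float64(3.35), np.float64(0.0), np.float64(-2.28)]
[0.2, np.float64(-3.07), np.float64(3.23), np.float64(0.0), np.float64(-2.28), 0.2, np.float64(-3.11), np.float64(2.84), np.float64(0.6), np.float64(-2.5), 0.2, np.float64(-3.23), np.float64(2.7), np.float64(0.6), np.float64(-2.5), 0.2, np.float64(-3.34), np.float64(2.56), np.float64(0.6), np.float64(-2.5), 0.2, np.float64(-3.45), np.float64(2.41), np.float64(0.6), np.float64(-2.5), 0.2, np.float64(-3.55), np.float64(2.26), np.float64(0.6), np.float64(-2.5)]
14
```

Request:
servo_tool(rows=[-0.3,-0.9,0,0,0,-0.3,0,0,-3.5,0,-0.3,0,0,-3.5,0,0.2,0,0,-3.5,0,0.2,-2.5,3.7,0,-2.3,0.2,-2.7,3.6,0,-2.3,0.2,-2.8,3.5,0,-2.3,0.2,-2.9,3.3,0,-2.3])

```text
time: 5.05
tool_pos: [595.4, -39.8, 230.5]
orientation: [[0.907, 0.422, 0.002], [0.422, -0.907, -0.0], [0.002, 0.001, -1.0]]
force: [1.6, -0.7, -0.4]
grip_width: 51.0
```

Request:
servo_tool(rows=[0.2,-3.1,3.2,0,-2.3,0.2,-3.1,2.8,0.6,-2.5,0.2,-3.2,2.7,0.6,-2.5,0.2,-3.3,2.6,0.6,-2.5,0.2,-3.4,2.4,0.6,-2.5,0.2,-3.5,2.3,0.6,-2.5,0.2,0,0,0,0,0.2,0,0,0,0])

```text
time: 5.85
tool_pos: [508.9, -277.9, 200.1]
orientation: [[0.772, 0.635, 0.001], [0.635, -0.772, -0.0], [0.001, 0.001, -1.0]]
force: [0.6, 0.8, 0.6]
grip_width: 51.0
```

```bash
python3 - <<'E'
from plan import *
snap('wrist','w5');snap('scene','s5');st()
crop('s5',370,140,100,160,3.7,'c10')
E
```

```text
t 5.95 tcp [ 510.1 -275.3  200.7] yaw 39.72 z [ 0.002  0.    -1.   ] F [-0.2  0.1  0.3] g 51.3 bay [-123.2 -266.   264.1]
```

View pics/w5.png

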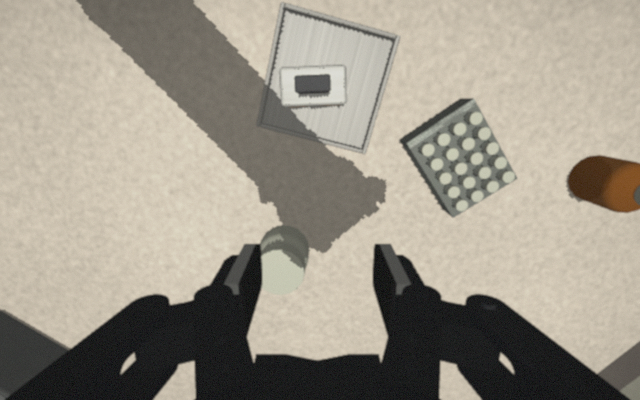

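View pics/c10.png

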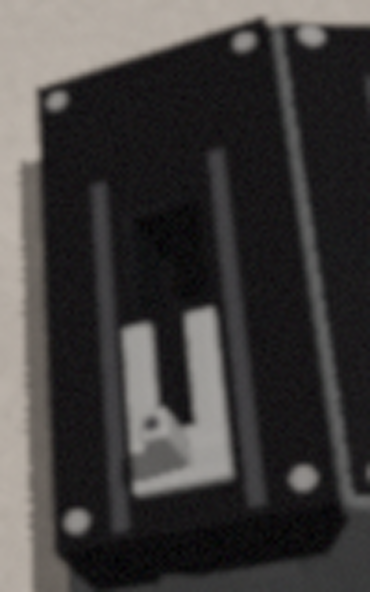

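The gate is open and the slot is clear. In the wrist view the cassette is at about (313,85), aligned with the picture.

```bash
python3 - <<'E'
from plan import *
crop('w5',250,0,160,160,4,'c11'); crop('w5',270,55,85,60,9,'c12')
E
```

```text
(no output)
```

View pics/c12.png

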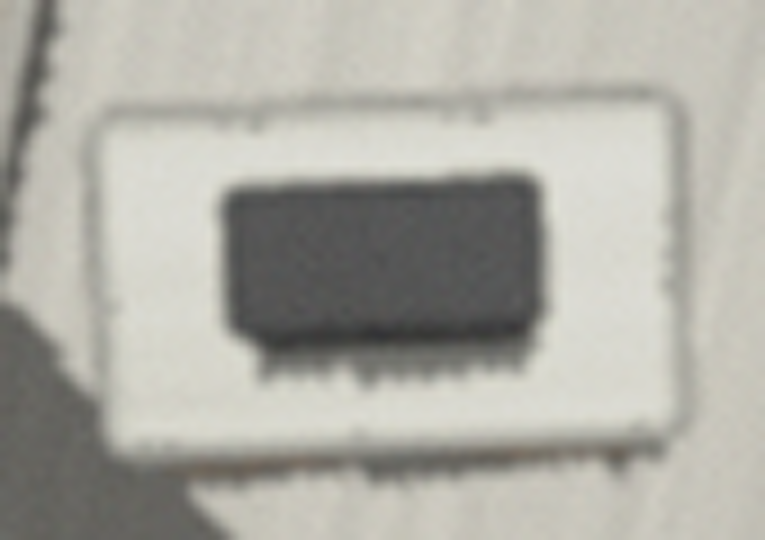

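View pics/c11.png

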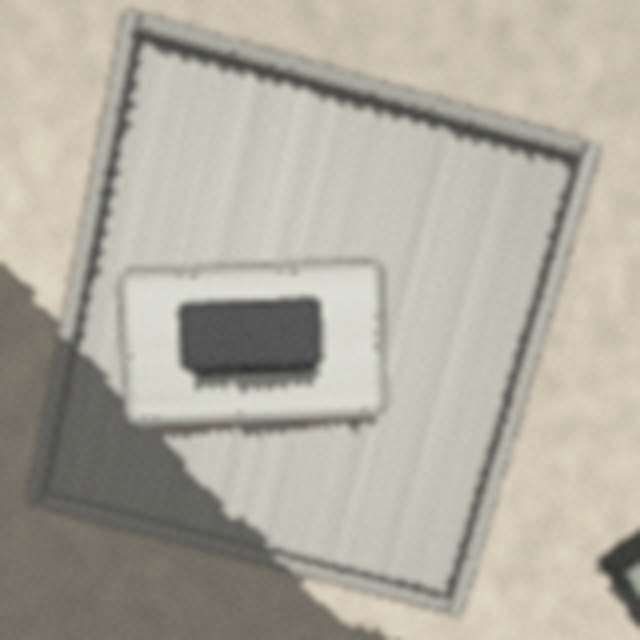

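```bash
cat > f3.py <<'E'
from fit import *
def add(f,x0,y0,s,L):
    for a,b,*l in L: o.append((f,np.array(C(x0,y0,s,[(a,b)])[0]),l))
o=[]
add('w5',270,55,9,[(95,105,-28,16,48),(683,90,28,16,48),(688,430,28,-16,48),(108,460,-28,-16,48),(222,185,-13,6,90),(540,175,13,6,90),(543,322,13,-6,90),(235,335,-13,-6,90)])
fc=lambda p,l:np.r_[p[:2],0]+Rn.from_euler('z',p[2]).as_matrix()@np.array(l,float)
c=solve(fc,o,[455,-215,.68],0); print('cas',c[:2],np.degrees(c[2]))
o=[]
add('w5',250,0,4,[(125,10,-55,55,16),(600,143,55,55,16),(460,612,55,-55,16),(30,500,-55,-55,16)])
c=solve(fc,o,[455,-215,.4],0); print('tray',c[:2],np.degrees(c[2]))
E
python3 f3.py
```

```text
w5 [-28, 16, 48] [-1.9 -0.2]
w5 [28, 16, 48] [ 0.9 -1. ]
w5 [28, -16, 48] [0.7 1.7]
w5 [-28, -16, 48] [-0.9  0.7]
w5 [-13, 6, 90] [-0.4 -0.6]
w5 [13, 6, 90] [ 0.9 -0.8]
w5 [13, -6, 90] [0.9 0.6]
w5 [-13, -6, 90] [-1.   0.5]
cas [ 453.99550202 -215.69336067] 41.36917512640513
w5 [-55, 55, 16] [-0.5 -1.9]
w5 [55, 55, 16] [ 1.4 -0.3]
w5 [55, -55, 16] [0.7 1.7]
w5 [-55, -55, 16] [-2.1  1.1]
tray [ 459.98657203 -205.34473052] 24.97916228910746
```

```bash
python3 - <<'E'
from plan import *
plan([(454.5,-215.6,160,41),(454.5,-215.6,60,41)],0.2)
E
```

```text
[0.2, np.float64(-0.23), np.float64(-4.07), np.float64(2.03), np.float64(-0.64), 0.2, np.float64(-0.18), np.float64(-4.07), np.float64(2.03), np.float64(-0.64), 0.2, np.float64(0.0), np.float64(0.0), np.float64(3.33), np.float64(-0.0), 0.2, np.float64(0.0), np.float64(0.0), np.float64(3.33), np.float64(-0.0), 0.2, np.float64(0.0), np.float64(0.0), np.float64(3.33), np.float64(-0.0)]
5
```

Request:
servo_tool(rows=[0.2,-0.2,-4.1,2.0,-0.6,0.2,-0.2,-4.1,2.0,-0.6,0.2,0,0,2.0,0,0.2,0,0,0,0,0.2,0,0,0,0])

```text
time: 6.45
tool_pos: [455.0, -215.7, 141.1]
orientation: [[0.756, 0.655, 0.002], [0.655, -0.756, -0.0], [0.001, 0.001, -1.0]]
force: [-0.2, -0.6, 0.7]
grip_width: 51.1
```

```bash
python3 - <<'E'
from plan import *
st();snap('wrist','w6')
plan([(454.5,-215.6,60,41)],0.2)
E
```

```text
t 6.45 tcp [ 455.  -215.7  141.1] yaw 40.93 z [ 0.002 -0.    -1.   ] F [-0.2 -0.6  0.7] g 51.1 bay [-160.3 -233.2  176.4]
[0.2, np.float64(-0.02), np.float64(-0.05), np.float64(4.08), np.float64(-0.06), 0.2, np.float64(-0.02), np.float64(-0.05), np.float64(4.08), np.float64(-0.06)]
2
```

View pics/w6.png

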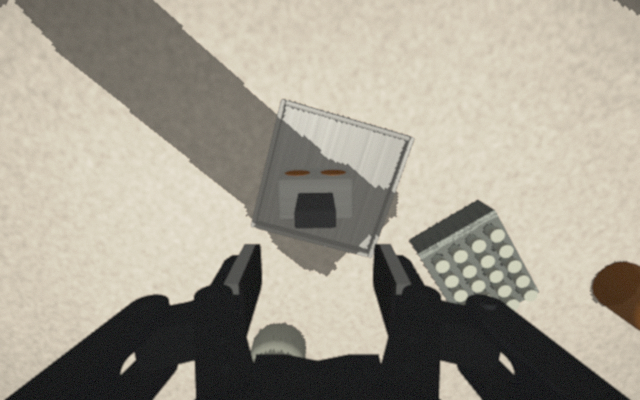

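The blade at x≈315 is centred between the fingers (mid ≈317). I'll descend and close.

Request:
servo_tool(rows=[0.2,0,0,4.0,0,0.2,0,0,4.0,0,0.2,0,0,0,0,-1,0,0,0,0,-1,0,0,0,0,-1,0,0,0,0,-1,0,0,0,0])

```text
time: 7.2
tool_pos: [455.5, -217.0, 62.4]
orientation: [[0.757, 0.654, 0.004], [0.654, -0.757, -0.002], [0.002, 0.004, -1.0]]
force: [0.4, 0.1, 7.3]
grip_width: 24.8
```

```bash
python3 - <<'E'
from plan import *
st();snap('side','d6');crop('d6',220,210,110,90,7,'c13')
E
```

```text
t 7.2 tcp [ 455.5 -217.    62.4] yaw 40.81 z [ 0.004 -0.002 -1.   ] F [0.4 0.1 7.3] g 24.8 bay [-160.1 -273.8  108.9]
```

View pics/c13.png

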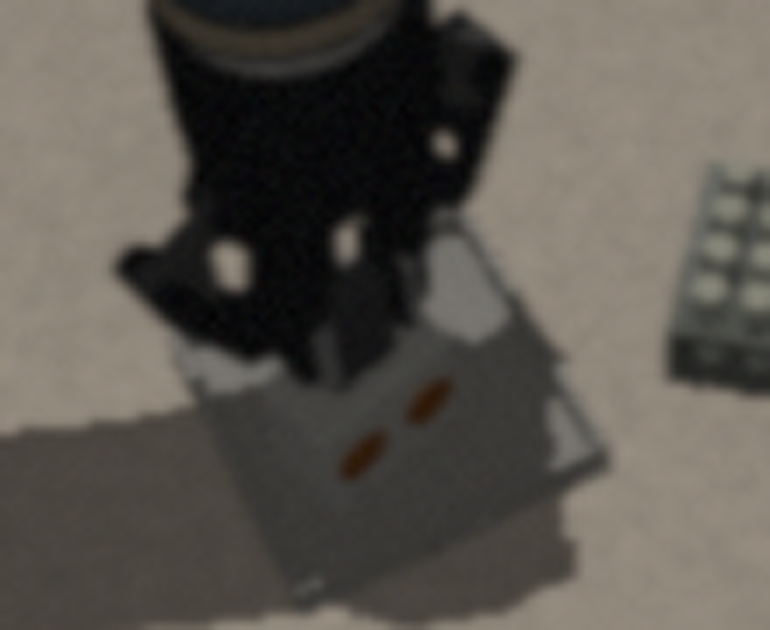

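Gripped at about 25 mm. The servo has no lean axis, so I'll lift slightly, square up with the tray, and tip the cassette about the jaw axis by dragging its foot against the tray wall.

Request:
servo_tool(rows=[-1,0,0,-0.4,0,-1,0,0,-0.4,0,-1,0,0,0,8.0,-1,0,0,0,8.0,-1,0,0.8,0,0,-1,0,0.8,0,0,-1,0,0,0,0])

```text
time: 7.95
tool_pos: [460.9, -232.5, 68.4]
orientation: [[0.908, 0.42, 0.001], [0.42, -0.908, -0.001], [0.001, 0.001, -1.0]]
force: [-0.1, 0.0, -2.9]
grip_width: 25.1
```

```bash
python3 - <<'E'
from plan import *
st();snap('side','d7');crop('d7',220,210,110,90,7,'c14')
E
```

```text
t 7.95 tcp [ 460.9 -232.5   68.4] yaw 24.82 z [ 0.001 -0.001 -1.   ] F [-0.1  0.  -2.9] g 25.1 bay [-159.1 -285.1  122.3]
```

View pics/c14.png

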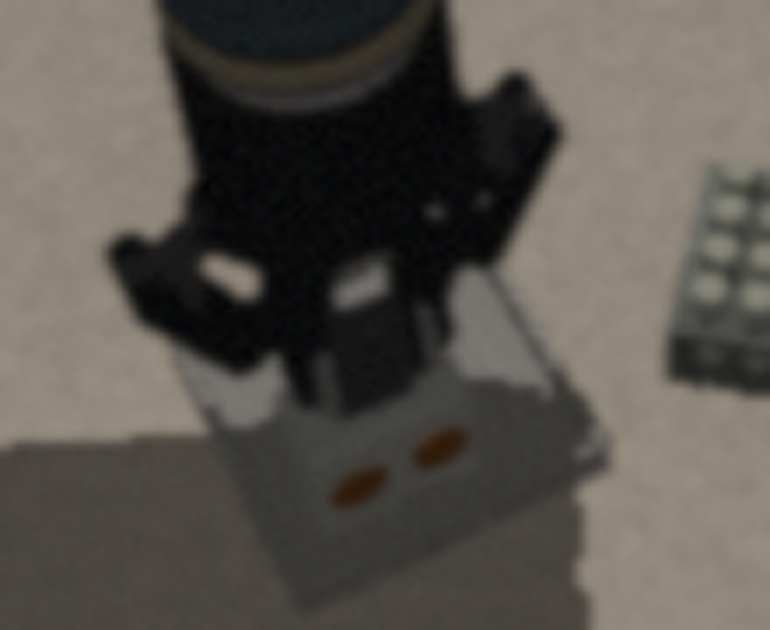

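Request:
servo_tool(rows=[-1,0,0.8,0.1,0,-1,0,0.7,0.1,0,-1,0,0.7,0.1,0,-1,0,0.7,0,0,-1,0,0.7,0,0,-1,0,0,0,0])

```text
time: 8.6
tool_pos: [473.9, -261.1, 64.5]
orientation: [[0.907, 0.42, -0.005], [0.42, -0.907, 0.005], [-0.002, -0.006, -1.0]]
force: [-2.7, 5.8, 0.9]
grip_width: 25.0
```

```bash
python3 - <<'E'
from plan import *
st();snap('side','d8');crop('d8',220,210,110,90,7,'c15')
E
```

```text
t 8.6 tcp [ 473.9 -261.1   64.5] yaw 24.85 z [-0.005  0.005 -1.   ] F [-2.7  5.8  0.9] g 25.0 bay [-154.2 -313.8  134.5]
```

View pics/c15.png

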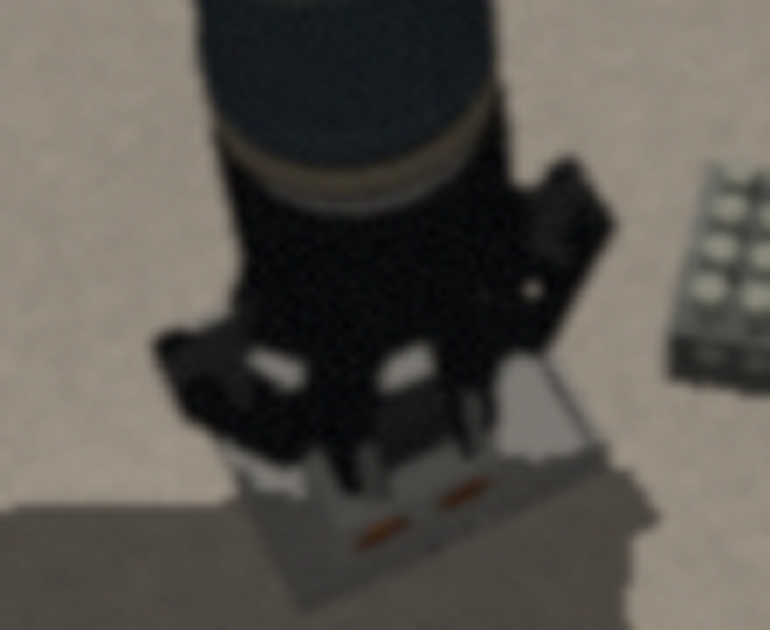

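It is tipping with about 6 N of side force, at roughly 17° so far. I'll continue.

Request:
servo_tool(rows=[-1,0,0.7,0,0,-1,0,0.7,0,0,-1,0,0.5,0,0,-1,0,0,0,0])

```text
time: 9.05
tool_pos: [481.1, -277.2, 63.5]
orientation: [[0.907, 0.421, -0.007], [0.421, -0.907, 0.007], [-0.003, -0.009, -1.0]]
force: [-2.3, 7.0, -2.0]
grip_width: 24.9
```

```bash
python3 - <<'E'
from plan import *
st()
E
```

```text
t 9.05 tcp [ 481.1 -277.2   63.5] yaw 24.89 z [-0.007  0.007 -1.   ] F [-2.3  7.  -2. ] g 24.9 bay [-151.6 -329.4  142.3]
```

Request:
servo_tool(rows=[-1,0,0,-2.0,0,-1,0,0,-4.0,0,-1,0,0,-4.5,4.6,-1,0,0,-4.5,4.6,-1,0,0,0,0])

```text
time: 9.55
tool_pos: [487.6, -282.5, 222.1]
orientation: [[0.963, 0.268, 0.012], [0.269, -0.963, -0.007], [0.009, 0.01, -1.0]]
force: [0.9, 0.2, -2.0]
grip_width: 24.8
```

```bash
python3 - <<'E'
from plan import *
st();snap('side','d9');snap('scene','s9');crop('d9',200,190,160,120,5,'c16');crop('s9',180,80,160,120,5,'c17')
E
```

```text
t 9.55 tcp [ 487.6 -282.5  222.1] yaw 15.58 z [ 0.012 -0.007 -1.   ] F [ 0.9  0.2 -2. ] g 24.8 bay [-146.8 -256.1  283.1]
```

View pics/c16.png

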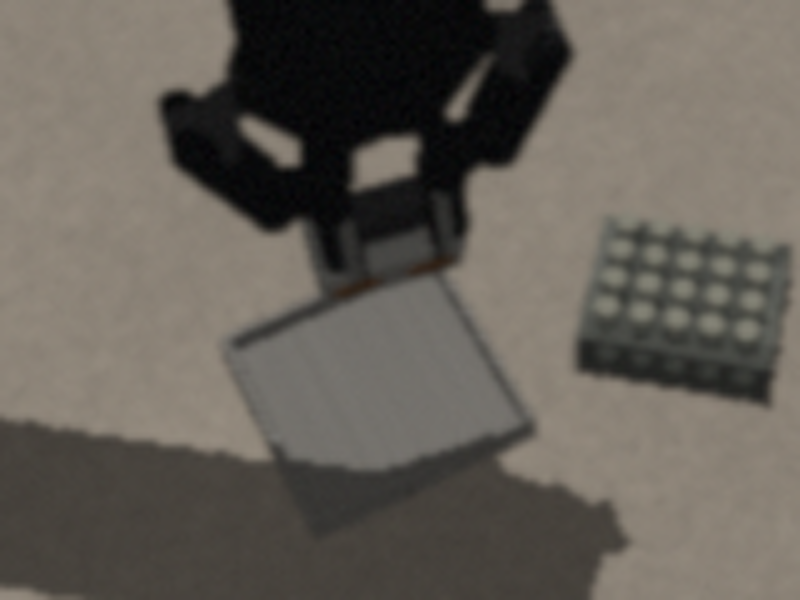

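View pics/c17.png

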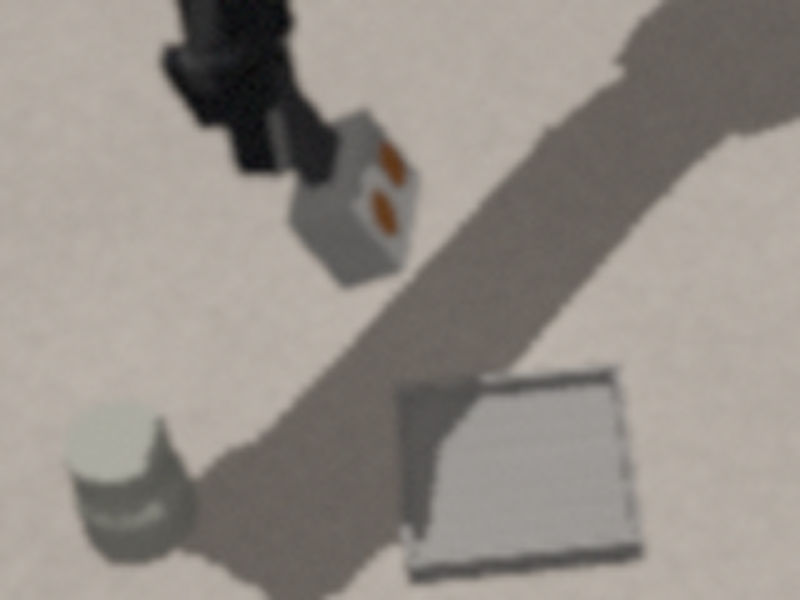

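```bash
python3 - <<'E'
from plan import *
crop('s9',230,95,45,50,14,'c18')
E
```

```text
(no output)
```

View pics/c18.png

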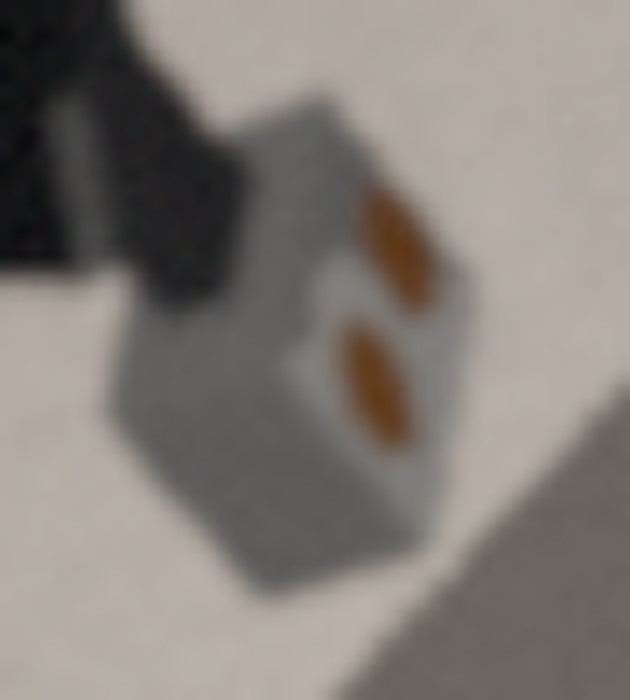

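```bash
cat > f4.py <<'E'
from fit import *
o=[]
for a,b,*l in [(285,360,28,16,44),(428,545,28,16,0),(112,400,28,-16,44),(265,598,28,-16,0),(330,100,-28,16,44),(478,280,-28,16,0)]:
    o.append((np.array(C(230,95,14,[(a,b)])[0]),l))
t=np.array([487.6,-282.5,222.1]); 
Rt=lambda th:Rn.from_euler('z',15.6,degrees=True).as_matrix()@Rn.from_euler('x',th).as_matrix()
# local origin bottom centre; pivot at grasp (0,g?,77)
def pts(p): return t+np.array([0,0,19])+p[:3]+np.array([Rt(p[3])@(np.array(l)-[0,0,77]) for _,l in o])
def res(p,w=True):
    r=(proj('s9',pts(p))-np.array([u for u,_ in o])).ravel()
    return np.r_[r,p[:3]/3] if w else r
s=least_squares(res,[0,0,0,.5],x_scale=[5,5,5,.1]); print(s.x[:3],np.degrees(s.x[3]),res(s.x,0).reshape(-1,2).round(1))
E
python3 f4.py
```

```text
[-3.62398569  5.4650926  -1.44109752] 24.719866595276795 [[-0.6 -0.6]
 [ 1.1  0.6]
 [-1.9  1.1]
 [-0.6  1. ]
 [-0.  -1.9]
 [ 0.7 -0.1]]
```

```bash
cat >> plan.py <<'E'
def tcp_for(x,y,z,th=28,L=77,g=19):
    th=np.radians(th); B=bw(x,y,z); Rz=Rn.from_euler('z',YAW).as_matrix()
    return B-Rz@np.array([0,L*np.sin(th),-(L*np.cos(th)-g)])
E
sed -i 's/^BAY=.*/BAY=np.array([530.8,106.8,105.0]); YAW=np.radians(15.6)/' plan.py
python3 - <<'E'
from plan import *
a=tcp_for(0,0,40); print(a, tcp_for(0,0,15),tcp_for(0,0,-47,30))
plan([(a[0],a[1],222,15.6),(*a,15.6)],-1)
E
```

```text
[545.89966246  52.71908613 188.6279808 ] [542.53816471  64.75861822 166.97734571] [534.83379731  92.3525615  111.98076211]
[-1, np.float64(1.88), np.float64(-3.81), np.float64(-0.07), np.float64(0.01), -1, np.float64(1.88), np.float64(-3.81), np.float64(-0.07), np.float64(0.01), -1, np.float64(1.88), np.float64(-3.81), np.float64(-0.07), np.float64(0.01), -1, np.float64(1.88), np.float64(-3.81), np.float64(-0.07), np.float64(0.01), -1, np.float64(1.87), np.float64(-3.81), np.float64(-0.07), np.float64(0.01), -1, np.float64(1.87), np.float64(-3.81), np.float64(-0.07), np.float64(0.01), -1, np.float64(1.87), np.float64(-3.81), np.float64(-0.07), np.float64(0.01), -1, np.float64(1.87), np.float64(-3.81), np.float64(-0.07), np.float64(0.01)]
[-1, np.float64(0.0), np.float64(0.0), np.float64(3.34), np.float64(-0.0)]
9
```

Request:
servo_tool(rows=[-1,1.9,-3.8,0,0,-1,1.9,-3.8,0,0,-1,1.9,-3.8,0,0,-1,1.9,-3.8,0,0,-1,1.9,-3.8,0,0,-1,1.9,-3.8,0,0,-1,1.8,-3.8,0,0,-1,1.8,-3.8,0,0])

```text
time: 10.45
tool_pos: [544.7, 53.3, 212.9]
orientation: [[0.963, 0.27, -0.004], [0.27, -0.963, -0.001], [-0.004, -0.001, -1.0]]
force: [1.5, -0.3, -3.0]
grip_width: 25.1
```

Request:
servo_tool(rows=[-1,0,0,1.5,0,-1,0,0,1.4,0,-1,0,0,0,0])

```text
time: 10.75
tool_pos: [543.4, 50.3, 182.2]
orientation: [[0.963, 0.269, -0.008], [0.269, -0.963, -0.002], [-0.008, -0.001, -1.0]]
force: [-0.6, -0.8, -2.4]
grip_width: 25.2
```

```bash
python3 - <<'E'
from plan import *
st();snap('wrist','w10');snap('side','d10');snap('scene','s10');crop('s10',340,100,160,200,3,'c20')
crop('d10',240,60,150,120,5,'c19')
E
```

```text
t 10.75 tcp [543.4  50.3 182.2] yaw 15.58 z [-0.008 -0.002 -1.   ] F [-0.6 -0.8 -2.4] g 25.2 bay [ -3.1 -11.4  95.8]
```

View pics/w10.png

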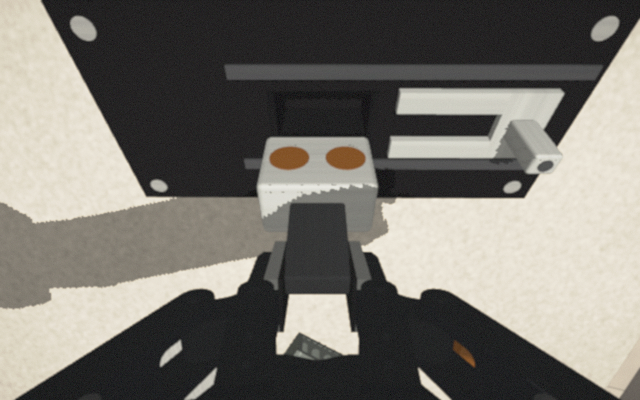

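View pics/c19.png

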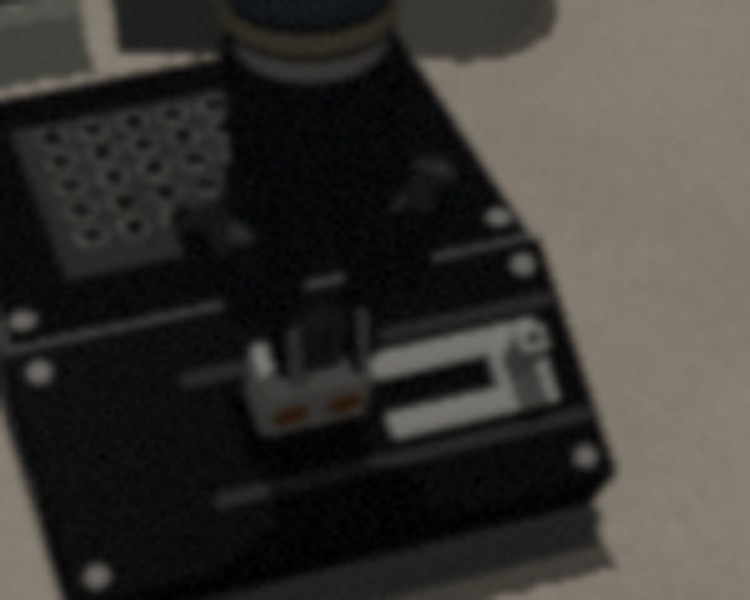

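View pics/c20.png

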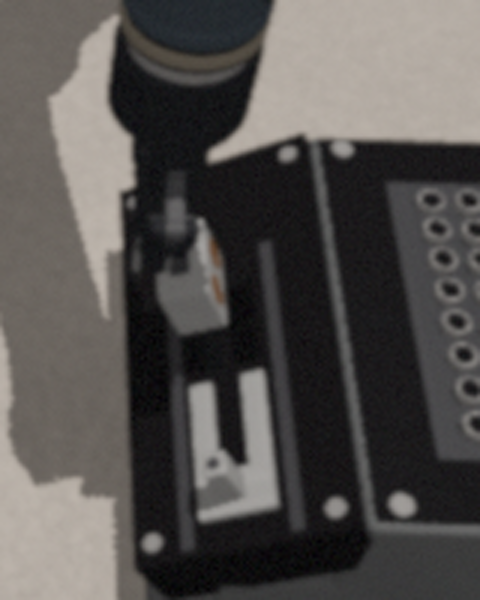

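```bash
python3 - <<'E'
from plan import *
im=cv2.imread('pics/w10.png')[80:240,240:400]; im=np.clip(255*(im/255.)**.5,0,255).astype('uint8')
cv2.imwrite('pics/c21.png',cv2.resize(im,(600,600),interpolation=cv2.INTER_CUBIC)) # 3.75
# predicted slot
f='w10'
print(proj(f,[bw(x,y,0) for x,y in [(-30,18),(30,18),(-34,22),(34,22),(-30,-18),(30,-18)]]).round(1).tolist())
print(proj(f,[bw(x,y,0) for x,y in [(-140,-70),(160,-70)]]).round(1).tolist(), proj(f,[bw(45,24,1),bw(45,-10,1),bw(123,0,42)]).round(1).tolist())
E
```

```text
[[272.6, 96.4], [372.2, 96.3], [265.2, 90.2], [379.8, 90.2], [277.9, 144.6], [366.1, 144.7]]
[[145.4, 197.4], [524.4, 198.0]] [[399.2, 87.8], [390.3, 135.8], [545.6, 164.9]]
```

View pics/c21.png

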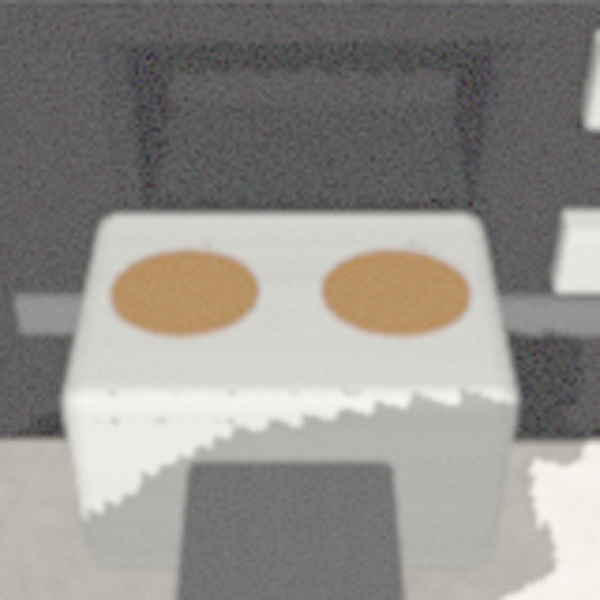

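```bash
cat > f5.py <<'E'
from plan import *
import sys
def fitc(f,x0,y0,sc,L,T,prior=0.1,yaw=15.6):
    o=[(np.array(C(x0,y0,sc,[(a,b)])[0]),l) for a,b,*l in L]
    Rt=lambda th:Rn.from_euler('z',yaw,degrees=True).as_matrix()@Rn.from_euler('x',th).as_matrix()
    pts=lambda p: T+np.array([0,0,19])+p[:3]+np.array([Rt(p[3])@(np.array(l)-[0,0,77]) for _,l in o])
    def res(p,w=True):
        r=(proj(f,pts(p))-np.array([u for u,_ in o])).ravel()
        return np.r_[r,p[:3]*prior] if w else r
    s=least_squares(res,[0,0,0,.5],x_scale=[5,5,5,.1],loss='soft_l1'); p=s.x
    print('d',Rn.from_euler('z',-yaw,degrees=True).apply(p[:3]).round(1),'tilt',np.degrees(p[3]).round(1)); print(res(p,0).reshape(-1,2).round(1).tolist())
    b=T+np.array([0,0,19])+p[:3]+Rt(p[3])@np.array([0,0,-77.]); print('bottom in bay',(Rbay(YAW).T@(b-BAY)).round(1))
if __name__=='__main__':
    fitc('w10',240,80,3.75,[(105,213,-28,16,0),(480,213,28,16,0),(68,395,-28,16,44),(517,395,28,16,44),(95,568,-28,-16,44),(498,568,28,-16,44),(190,463,-13,6,44),(392,463,13,6,44)],np.array([543.4,50.3,182.2]))
E
python3 f5.py
```

```text
d [ 0.5  4.3 -5.2] tilt 25.3
[[0.8, -0.3], [-0.1, -0.3], [-0.2, 0.4], [0.1, 0.6], [-0.1, 1.0], [-1.9, 1.3], [0.5, -1.8], [0.1, -1.7]]
bottom in bay [-2.6 -7.2 28.8]
```

```bash
cat >> plan.py <<'E'
def tcpB(x,y,z,th,v=(0.5,1.7,-83.5)):
    return bw(x,y,z)-np.array([0,0,19])-Rn.from_euler('z',YAW).as_matrix()@Rn.from_euler('x',th,degrees=True).as_matrix()@np.array(v)
E
python3 - <<'E'
from plan import *
W=[(0,0,12,25.3),(0,0,2,25.3),(0,0,-8,26),(0,0,-18,28.5),(0,0,-28,30),(0,0,-38,30),(0,0,-46,30)]
for w in W: print(w,tcpB(*w).round(1))
plan([(*tcpB(*w),15.6) for w in W],-1)
E
```

```text
(0, 0, 12, 25.3) [541.9  65.  171.2]
(0, 0, 2, 25.3) [540.6  69.9 162.5]
(0, 0, -8, 26) [539.5  73.8 153.4]
(0, 0, -18, 28.5) [539.   75.5 143. ]
(0, 0, -28, 30) [538.2  78.5 133.2]
(0, 0, -38, 30) [536.8  83.3 124.6]
(0, 0, -46, 30) [535.8  87.2 117.6]
[-1, np.float64(-0.0), np.float64(-1.47), np.float64(1.46), np.float64(-0.09), -1, np.float64(-0.0), np.float64(-0.5), np.float64(0.87), np.float64(-0.0), -1, np.float64(0.0), np.float64(-0.41), np.float64(0.91), np.float64(-0.0), -1, np.float64(0.0), np.float64(-0.18), np.float64(1.04), np.float64(-0.0), -1, np.float64(-0.0), np.float64(-0.31), np.float64(0.98), np.float64(-0.0), -1, np.float64(-0.0), np.float64(-0.5), np.float64(0.87), np.float64(-0.0), -1, np.float64(0.0), np.float64(-0.4), np.float64(0.69), np.float64(-0.0)]
7
```

Request:
servo_tool(rows=[-1,0,-0.7,0.7,0,-1,0,-0.7,0.7,0,-1,0,-0.3,0.4,0,-1,0,0,0,0,-1,0,0,0,0])

```text
time: 11.4
tool_pos: [541.4, 68.9, 168.3]
orientation: [[0.963, 0.27, 0.0], [0.27, -0.963, -0.0], [0.0, 0.0, -1.0]]
force: [-0.2, 0.3, -2.7]
grip_width: 25.0
```

```bash
python3 - <<'E'
from plan import *
st();snap('wrist','w11')
im=cv2.imread('pics/w11.png')[60:220,220:420]; im=np.clip(255*(im/255.)**.5,0,255).astype('uint8')
cv2.imwrite('pics/c22.png',cv2.resize(im,(750,600),interpolation=cv2.INTER_CUBIC))
W=[(0,0,2,25.3),(0,0,-8,26),(0,0,-18,28.5),(0,0,-28,30),(0,0,-38,30),(0,0,-46,30)]
plan([(*tcpB(*w),15.6) for w in W],-1)
E
```

```text
t 11.4 tcp [541.4  68.9 168.3] yaw 15.65 z [ 0. -0. -1.] F [-0.2  0.3 -2.7] g 25.0 bay [-0.  -2.4 74.5]
[-1, np.float64(-0.06), np.float64(-0.13), np.float64(0.6), np.float64(0.03), -1, np.float64(0.0), np.float64(-0.41), np.float64(0.91), np.float64(-0.0), -1, np.float64(0.0), np.float64(-0.18), np.float64(1.04), np.float64(-0.0), -1, np.float64(-0.0), np.float64(-0.31), np.float64(0.98), np.float64(-0.0), -1, np.float64(-0.0), np.float64(-0.5), np.float64(0.87), np.float64(-0.0), -1, np.float64(0.0), np.float64(-0.4), np.float64(0.69), np.float64(-0.0)]
6
```

View pics/c22.png

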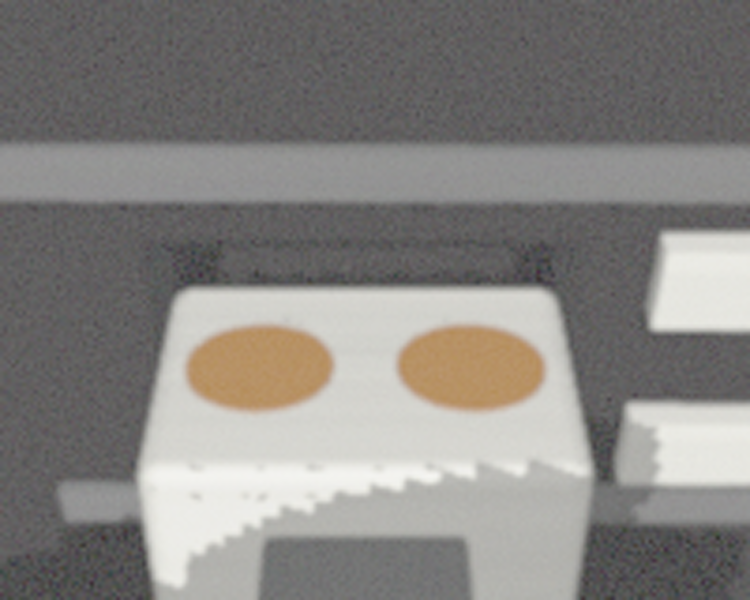

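```bash
python3 - <<'E'
from f5 import *
fitc('w11',220,60,3.75,[(175,290,-28,16,0),(560,290,28,16,0),(140,468,-28,16,44),(592,468,28,16,44),(262,537,-13,6,44),(468,537,13,6,44)],np.array([541.4,68.9,168.3]),yaw=15.65)
E
```

```text
d [ 0.4  6.  -1.3] tilt 23.6
[[0.6, 0.1], [-1.7, 0.0], [-1.1, 0.8], [1.0, 0.8], [0.3, -0.9], [0.0, -1.0]]
bottom in bay [ 0.4  3.  10.3]
```

The cassette foot is centred over the slot (edge at row 290 of the crop, slot edge at 245, x mid 368 vs 362). I'll start inserting.

Request:
servo_tool(rows=[-1,0,0,0.4,0,-1,0,-0.1,0.4,0,-1,0,-0.2,0.4,0,-1,0,-0.2,0.4,0,-1,0,0,0,0])

```text
time: 11.95
tool_pos: [540.2, 73.1, 152.0]
orientation: [[0.963, 0.269, 0.0], [0.269, -0.963, -0.001], [0.0, 0.001, -1.0]]
force: [0.6, -2.1, -2.9]
grip_width: 24.8
```

```bash
python3 - <<'E'
from plan import *
st();snap('wrist','w12')
im=cv2.imread('pics/w12.png')[60:220,220:420]; im=np.clip(255*(im/255.)**.5,0,255).astype('uint8')
cv2.imwrite('pics/c23.png',cv2.resize(im,(750,600),interpolation=cv2.INTER_CUBIC))
E
```

```text
t 11.95 tcp [540.2  73.1 152. ] yaw 15.61 z [ 0.    -0.001 -1.   ] F [ 0.6 -2.1 -2.9] g 24.8 bay [ 0.  -6.8 58.2]
```

View pics/c23.png

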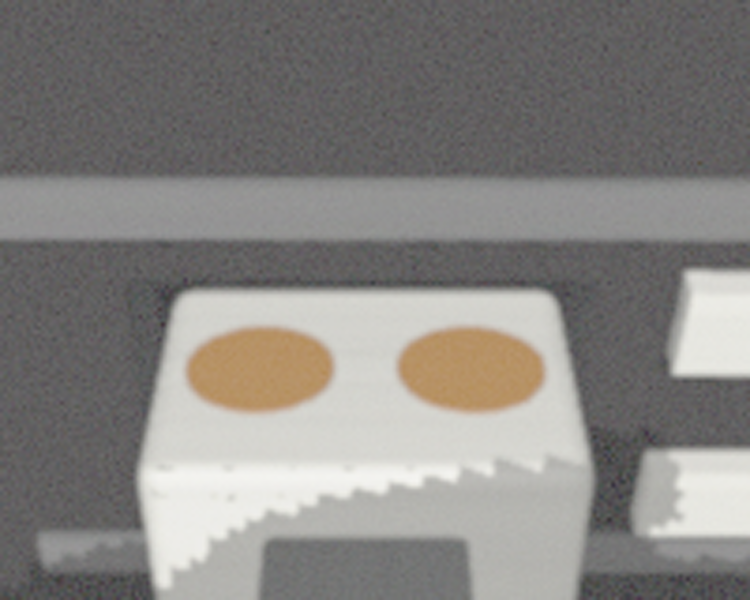

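Request:
servo_tool(rows=[-1,0,0.3,0.2,0,-1,0,0,0.4,0,-1,0,0,0.4,0,-1,0,0,0,0])

```text
time: 12.4
tool_pos: [540.5, 72.7, 142.0]
orientation: [[0.963, 0.27, -0.0], [0.27, -0.963, 0.003], [0.001, -0.003, -1.0]]
force: [-0.2, 3.9, -2.6]
grip_width: 25.0
```

```bash
python3 - <<'E'
from plan import *
st();snap('wrist','w13')
im=cv2.imread('pics/w13.png')[60:220,220:420]; im=np.clip(255*(im/255.)**.5,0,255).astype('uint8')
cv2.imwrite('pics/c24.png',cv2.resize(im,(750,600),interpolation=cv2.INTER_CUBIC))
E
```

```text
t 12.4 tcp [540.5  72.7 142. ] yaw 15.69 z [-0.     0.003 -1.   ] F [-0.2  3.9 -2.6] g 25.0 bay [  0.2 -12.1  49.8]
```

View pics/c24.png

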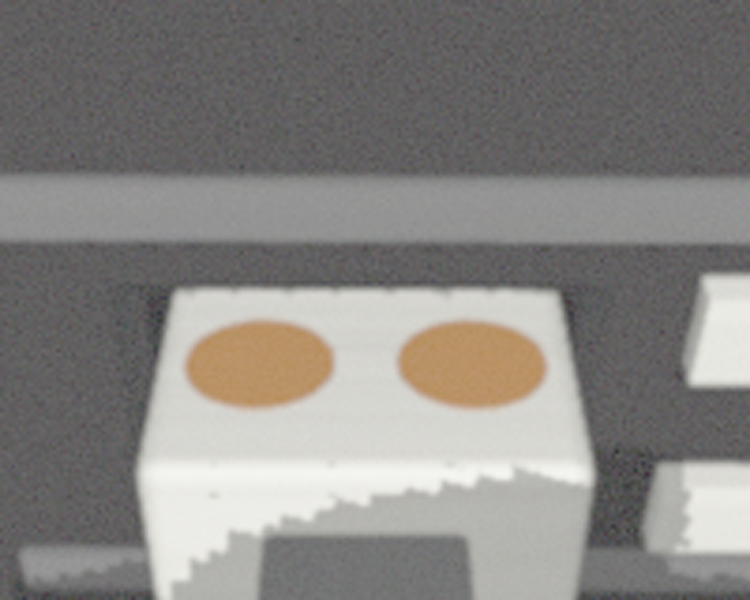

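The foot is now inside the mouth, with the lower wall pushing it upslope (+3.9 N), which is the right way for more tilt. I'll continue.

Request:
servo_tool(rows=[-1,0,0,0.4,0,-1,0,-0.1,0.4,0,-1,0,-0.2,0.4,0,-1,0,0,0,0])

```text
time: 12.85
tool_pos: [540.6, 76.2, 131.0]
orientation: [[0.963, 0.271, 0.002], [0.271, -0.963, 0.003], [0.003, -0.003, -1.0]]
force: [-0.9, 6.4, 1.4]
grip_width: 24.9
```

```bash
python3 - <<'E'
from plan import *
st();snap('wrist','w14')
im=cv2.imread('pics/w14.png')[60:220,220:420]; im=np.clip(255*(im/255.)**.5,0,255).astype('uint8')
cv2.imwrite('pics/c25.png',cv2.resize(im,(750,600),interpolation=cv2.INTER_CUBIC))
E
```

```text
t 12.85 tcp [540.6  76.2 131. ] yaw 15.7 z [ 0.002  0.003 -1.   ] F [-0.9  6.4  1.4] g 24.9 bay [  1.3 -14.8  38.6]
```

View pics/c25.png

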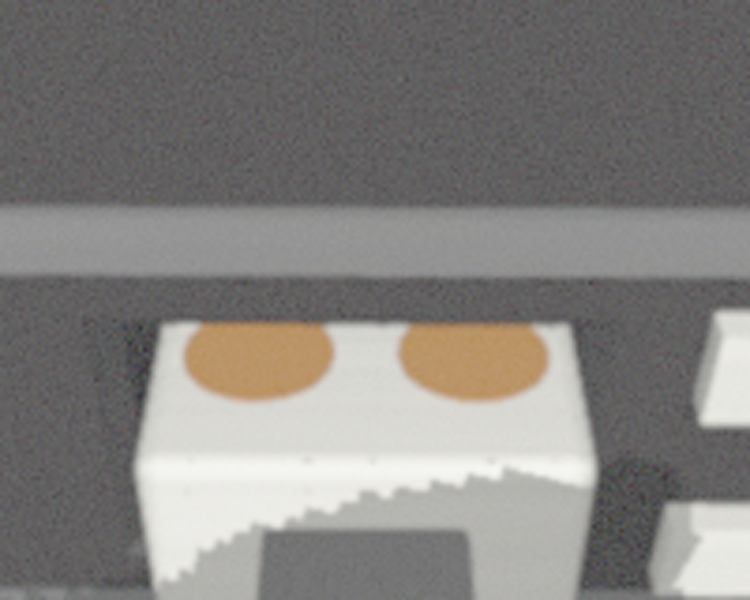

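Request:
servo_tool(rows=[-1,-0.1,-0.3,0.4,0,-1,0,-0.3,0.4,0,-1,0,-0.3,0.4,0,-1,0,0,0,0])

```text
time: 13.3
tool_pos: [536.8, 83.3, 118.1]
orientation: [[0.963, 0.27, 0.001], [0.27, -0.963, 0.002], [0.001, -0.001, -1.0]]
force: [1.7, 5.6, -0.4]
grip_width: 24.9
```

```bash
python3 - <<'E'
from plan import *
st()
E
```

```text
t 13.3 tcp [536.8  83.3 118.1] yaw 15.69 z [ 0.001  0.002 -1.   ] F [ 1.7  5.6 -0.4] g 24.9 bay [ -0.5 -14.4  23.4]
```

Request:
servo_tool(rows=[-1,0,-0.3,0.3,0,-1,0,-0.2,0.2,0,-1,0,-0.1,0.2,0,-1,0,0,0,0])

```text
time: 13.7
tool_pos: [535.1, 86.7, 111.4]
orientation: [[0.963, 0.269, -0.0], [0.269, -0.963, -0.002], [-0.001, 0.002, -1.0]]
force: [-0.2, 0.7, 5.1]
grip_width: 25.1
```

```bash
python3 - <<'E'
from plan import *
st();snap('wrist','w15');snap('scene','s15')
im=cv2.imread('pics/w15.png')[80:260,200:440]; im=np.clip(255*(im/255.)**.5,0,255).astype('uint8')
cv2.imwrite('pics/c26.png',cv2.resize(im,(800,600),interpolation=cv2.INTER_CUBIC))
crop('s15',370,150,90,110,5,'c27')
E
```

```text
t 13.7 tcp [535.1  86.7 111.4] yaw 15.6 z [-0.    -0.002 -1.   ] F [-0.2  0.7  5.1] g 25.1 bay [ -1.3 -14.6  15.8]
```

View pics/c26.png

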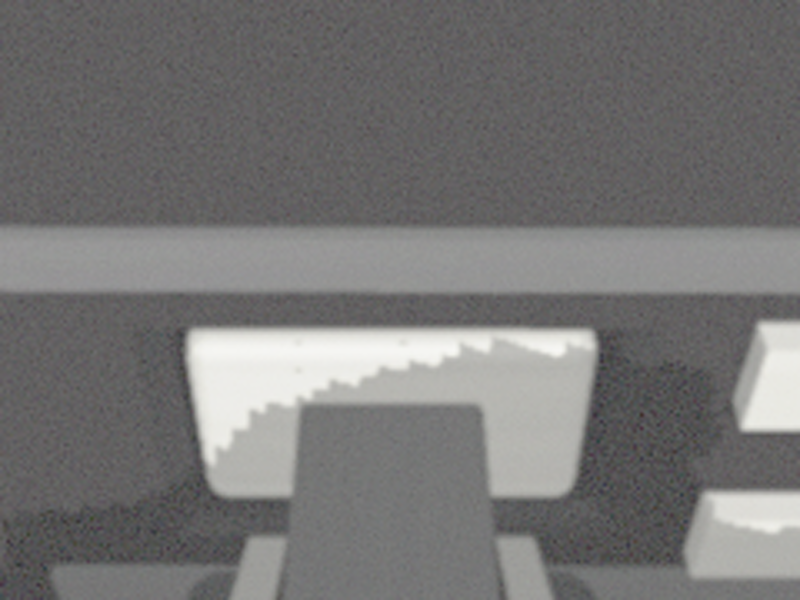

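View pics/c27.png

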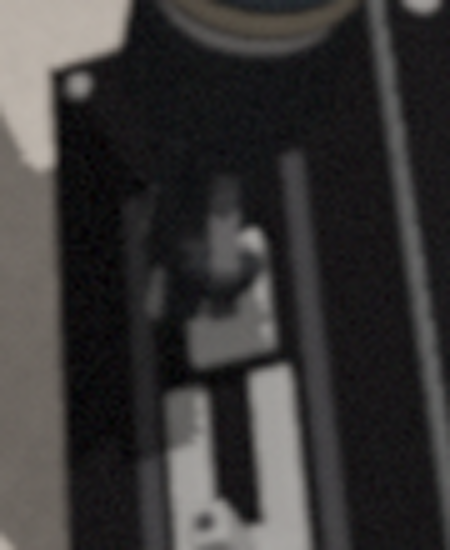

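The cassette is nearly flush, with its shoulder inside the mouth and the blade at about (320,150). I'll push on along the slot axis.

Request:
servo_tool(rows=[-1,0,-0.1,0.3,0,-1,0,-0.1,0.3,0,-1,0,0,0,0])

```text
time: 14.1
tool_pos: [535.9, 84.7, 109.0]
orientation: [[0.964, 0.266, 0.001], [0.266, -0.964, -0.01], [-0.001, 0.01, -1.0]]
force: [-7.2, -10.3, 34.0]
grip_width: 25.3
```

```bash
python3 - <<'E'
from plan import *
st()
E
```

```text
t 14.1 tcp [535.9  84.7 109. ] yaw 15.45 z [ 0.001 -0.01  -1.   ] F [ -7.2 -10.3  34. ] g 25.3 bay [ -1.1 -17.6  14.8]
```

Request:
servo_tool(rows=[-1,0,0,-0.3,0,-0.1,0,0,0,0,-0.1,0,0,0,0,-0.1,0,0,0,0,-0.1,0,0.5,-3.0,0,-0.1,0,0.5,-3.5,0,-0.5,0,0,-1.0,0,-0.5,0,0,0,0])

```text
time: 14.9
tool_pos: [537.9, 80.1, 184.3]
orientation: [[0.963, 0.269, 0.003], [0.269, -0.963, -0.0], [0.002, 0.001, -1.0]]
force: [-0.1, -0.2, 0.3]
grip_width: 21.4
```

```bash
python3 - <<'E'
from plan import *
st();snap('wrist','w16');snap('scene','s16');snap('side','d16')
im=cv2.imread('pics/w16.png')[20:260,160:480]; im=np.clip(255*(im/255.)**.5,0,255).astype('uint8')
cv2.imwrite('pics/c28.png',cv2.resize(im,(800,600),interpolation=cv2.INTER_CUBIC))
crop('s16',370,150,90,110,5,'c29')
E
```

```text
t 14.9 tcp [537.9  80.1 184.3] yaw 15.62 z [ 0.003 -0.    -1.   ] F [-0.1 -0.2  0.3] g 21.4 bay [-0.3 15.7 82.5]
```

View pics/c28.png

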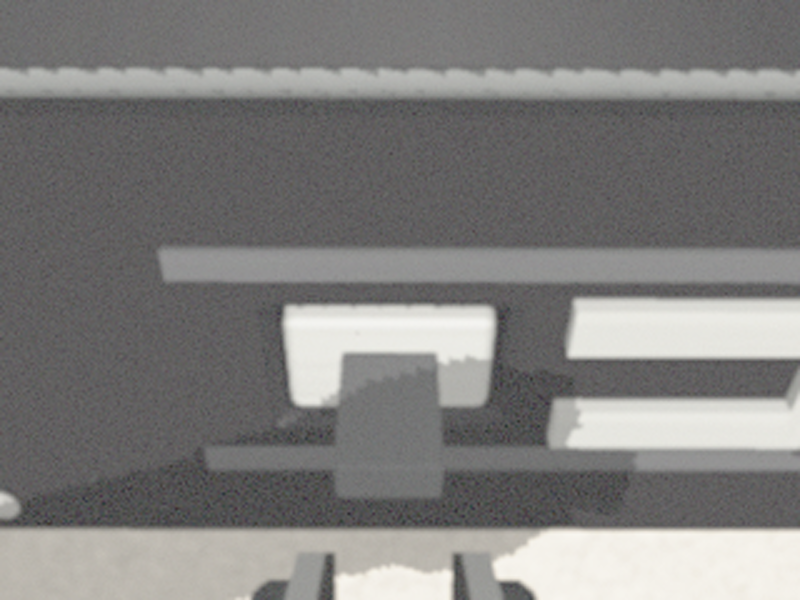

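View pics/c29.png

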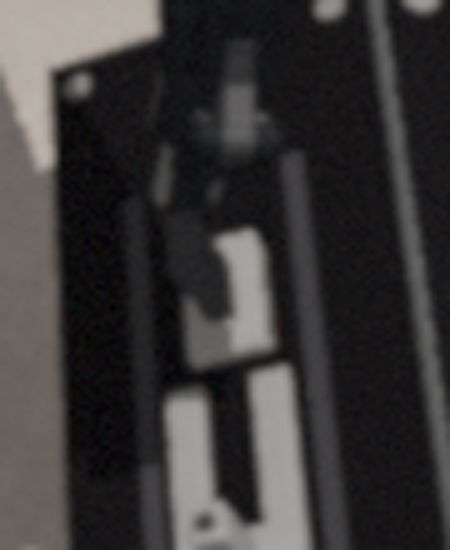

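```bash
cat > f6.py <<'E'
from plan import *
def fb(f,x0,y0,sc,L,prt=True):
    U=np.array([C(x0,y0,sc,[(a,b)])[0] for a,b,*l in L]); X=np.array([l for a,b,*l in L],float)
    def pts(p): # p: x,y,z(bottom centre bay), tilt err
        Q=(Rn.from_euler('x',p[3]).as_matrix()@X.T).T+p[:3]
        return BAY+(Rbay(YAW)@Q.T).T
    r=lambda p:(proj(f,pts(p))-U).ravel()
    s=least_squares(r,[0,0,-47,0],x_scale=[5,5,5,.1],loss='soft_l1')
    print(f,'bottom',s.x[:3].round(1),'tilterr',np.degrees(s.x[3]).round(1)); print(r(s.x).reshape(-1,2).round(1).tolist())
    print('home pred resid',r([0,0,-47,0]).reshape(-1,2).round(1).tolist())
if __name__=='__main__':
    fb('w16',160,20,2.5,[(283,308,-28,16,44),(497,308,28,16,44),(490,405,28,-16,44),(295,405,-28,-16,44),(343,353,-13,6,44),(437,353,13,6,44),(337,497,-13,-6,86),(442,497,13,-6,86)])
    print(proj('w16',[bw(45,24,1),bw(45,-10,1),bw(-140,-70,0)]).round(1))
E
python3 f6.py
```

```text
w16 bottom [ -0.5  -1.1 -48.6] tilterr 1.0
[[-0.1, 3.8], [0.4, 3.8], [-1.0, 0.1], [-0.7, 0.2], [-0.4, -2.4], [0.7, -2.4], [0.2, -0.2], [0.6, -0.2]]
home pred resid [[0.2, 2.8], [1.7, 2.8], [0.2, 0.1], [-0.4, 0.1], [0.2, -3.1], [1.7, -3.1], [0.7, -0.8], [1.8, -0.8]]
[[389.5 139.2]
 [381.7 179.5]
 [146.2 232.2]]
```

```bash
python3 - <<'E'
from plan import *
im=cv2.imread('pics/w16.png')[130:230,260:370]; im=np.clip(255*((im.astype(float)-30)/215.).clip(0,1)**1.5,0,255).astype('uint8')
cv2.imwrite('pics/c30.png',cv2.resize(im,None,fx=6,fy=6,interpolation=cv2.INTER_CUBIC))
im=cv2.imread('pics/w16.png')
print(im[138:175,280].mean(1).round().tolist(),im[138:175,290].mean(1).round().tolist())
for z in (-3,-1,1,3,5): print(z,proj('w16',[bw(-24,16,z),bw(-24,-16,z),bw(0,6,z+0)])[:,1].round(1), proj('w16',[bw(0,6,z+42),bw(0,-6,z+42)])[:,1].round(1))
E
```

```text
[34.0, 34.0, 34.0, 51.0, 103.0, 153.0, 180.0, 189.0, 200.0, 218.0, 229.0, 231.0, 225.0, 218.0, 211.0, 210.0, 211.0, 208.0, 211.0, 210.0, 210.0, 211.0, 212.0, 211.0, 211.0, 211.0, 210.0, 208.0, 205.0, 204.0, 210.0, 210.0, 206.0, 206.0, 205.0, 203.0, 204.0] [39.0, 33.0, 26.0, 62.0, 118.0, 165.0, 184.0, 188.0, 201.0, 217.0, 228.0, 231.0, 225.0, 219.0, 209.0, 210.0, 210.0, 213.0, 211.0, 212.0, 210.0, 210.0, 210.0, 210.0, 212.0, 211.0, 211.0, 206.0, 204.0, 207.0, 208.0, 210.0, 209.0, 209.0, 204.0, 204.0, 202.0]
-3 [145.7 181.8 157.8] [204.3 217.7]
-1 [147.6 183.8 159.7] [206.8 220.3]
1 [149.6 185.8 161.7] [209.4 222.8]
3 [151.6 187.7 163.7] [212.1 225.5]
5 [153.6 189.8 165.7] [214.7 228.1]
```

View pics/c30.png

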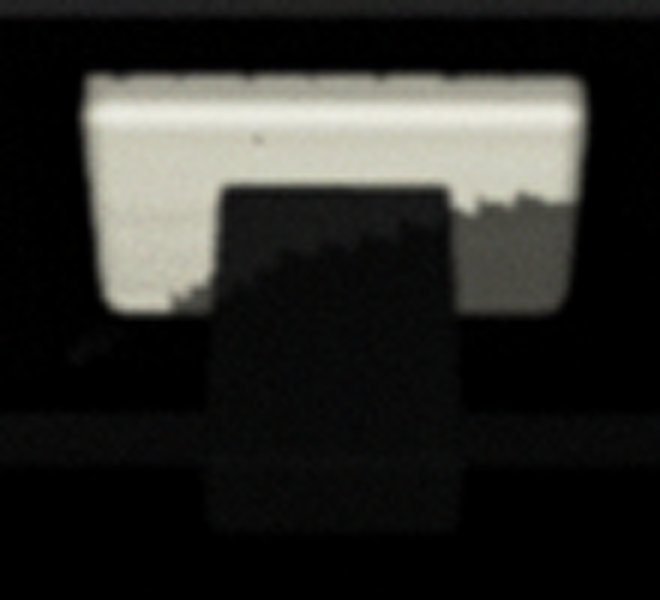

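```bash
python3 - <<'E'
from f6 import *
# c30: offset 260,130 s6
fb('w16',260,130,6,[(84,112,-28,16,44),(585,112,28,16,44),(568,315,28,-16,44),(100,315,-28,-16,44),(221,187,-13,6,44),(447,187,13,6,44),(207,532,-13,-6,86),(460,532,13,-6,86)])
E
```

```text
w16 bottom [ -0.9  -4.8 -51.9] tilterr 1.2
[[-0.5, 0.1], [0.2, 0.1], [-0.9, 0.4], [1.0, 0.5], [-0.1, -0.9], [0.1, -1.0], [0.5, 0.2], [-0.3, 0.1]]
home pred resid [[-0.5, -2.5], [3.1, -2.6], [1.6, -0.3], [1.0, -0.2], [0.7, -2.9], [2.1, -3.0], [1.2, -0.5], [2.0, -0.6]]
```

```bash
python3 - <<'E'
from plan import *
plan([(*bw(0,4,55),15.6),(*bw(0,4,43),15.6),(*bw(0,4,40),15.6),(*bw(0,4,37),15.6)],-1)
E
```

```text
[-1, np.float64(0.22), np.float64(-0.34), np.float64(2.71), np.float64(0.05), -1, np.float64(0.0), np.float64(-0.6), np.float64(1.04), np.float64(-0.0), -1, np.float64(0.0), np.float64(-0.15), np.float64(0.26), np.float64(-0.0), -1, np.float64(0.0), np.float64(-0.15), np.float64(0.26), np.float64(-0.0)]
4
```

Request:
servo_tool(rows=[-1,0,0,0,0,-1,0.1,-0.2,1.2,0,-1,0.1,-0.1,1.5,0,-1,0,-0.6,1.0,0,-1,0,0,0,0])

```text
time: 15.55
tool_pos: [534.8, 90.1, 143.8]
orientation: [[0.962, 0.271, -0.005], [0.271, -0.963, 0.0], [-0.005, -0.001, -1.0]]
force: [0.4, -0.0, -0.4]
grip_width: -0.1
```

```bash
python3 - <<'E'
from plan import *
st()
E
```

```text
t 15.55 tcp [534.8  90.1 143.8] yaw 15.74 z [-0.005  0.    -1.   ] F [ 0.4 -0.  -0.4] g -0.1 bay [-0.7  4.6 42.2]
```

Request:
servo_tool(rows=[-1,0,-0.1,0.2,0,-1,0,-0.1,0.2,0,-1,0,-0.1,0.2,0,-1,0,0,0,0])

```text
time: 15.95
tool_pos: [536.2, 92.2, 140.8]
orientation: [[0.963, 0.269, 0.001], [0.269, -0.963, -0.0], [0.001, 0.001, -1.0]]
force: [-0.4, 0.1, 0.2]
grip_width: -0.2
```

```bash
python3 - <<'E'
from plan import *
st()
E
```

```text
t 15.95 tcp [536.2  92.2 140.8] yaw 15.62 z [ 0.001 -0.    -1.   ] F [-0.4  0.1  0.2] g -0.2 bay [ 1.3  4.4 38.7]
```

Request:
servo_tool(rows=[-1,-0.1,0,0.2,0,-1,0,-0.1,0.2,0,-1,0,0,0,0])

```text
time: 16.25
tool_pos: [536.5, 92.3, 139.9]
orientation: [[0.963, 0.268, 0.004], [0.268, -0.963, -0.003], [0.003, 0.004, -1.0]]
force: [-4.4, -4.4, 21.9]
grip_width: 0.0
```

```bash
python3 - <<'E'
from plan import *
st();snap('wrist','w17');crop('w17',220,60,200,200,3,'c31')
E
```

```text
t 16.25 tcp [536.5  92.3 139.9] yaw 15.57 z [ 0.004 -0.003 -1.   ] F [-4.4 -4.4 21.9] g 0.0 bay [ 1.5  4.  38. ]
```

View pics/c31.png

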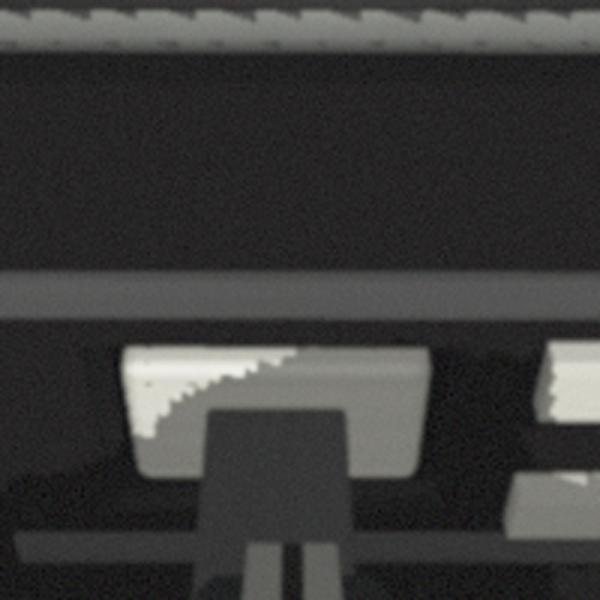

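A hard stop at 22 N, with the blade top at the height predicted for home. Next I'll lift and go to the gate block.

```bash
python3 - <<'E'
from plan import *
g=bw(122.5,0,22);s=env.observe()['tool_pos']
plan([(s[0],s[1],185,15.6),(g[0],g[1],185,15.6),(g[0],g[1],160,15.6)],-0.3)
print(g)
E
```

```text
[-0.3, np.float64(0.0), np.float64(0.0), np.float64(-4.51), np.float64(-0.03), -0.3, np.float64(4.03), np.float64(-0.15), np.float64(0.0), np.float64(-0.0), -0.3, np.float64(4.03), np.float64(-0.15), np.float64(0.0), np.float64(-0.0), -0.3, np.float64(4.03), np.float64(-0.15), np.float64(0.0), np.float64(-0.0), -0.3, np.float64(0.0), np.float64(0.0), np.float64(2.5), np.float64(-0.0)]
5
[651.74553246 129.14788979 124.05255888]
```

Request:
servo_tool(rows=[-1,0,0,-2.5,0,-1,0,0,-2.5,0,-0.3,4.0,-0.2,0,0,-0.3,4.0,-0.2,0,0,-0.3,4.0,-0.2,0,0,-0.3,0,0,2.3,0,-0.3,0,0,0,0,-0.3,0,0,0,0])

```text
time: 17.1
tool_pos: [647.7, 130.7, 162.8]
orientation: [[0.963, 0.27, -0.002], [0.27, -0.963, -0.001], [-0.002, 0.0, -1.0]]
force: [0.2, 0.4, -0.2]
grip_width: 29.7
```

```bash
python3 - <<'E'
from plan import *
st();snap('wrist','w18');plan([(*bw(122.5,0,22),15.6)],-.3,step=20)
E
```

```text
t 17.1 tcp [647.7 130.7 162.8] yaw 15.64 z [-0.002 -0.001 -1.   ] F [ 0.2  0.4 -0.2] g 29.7 bay [119.   21.6  54.3]
[-0.3, np.float64(0.15), np.float64(0.13), np.float64(1.98), np.float64(0.02), -0.3, np.float64(0.15), np.float64(0.13), np.float64(1.98), np.float64(0.02)]
2
```

View pics/w18.png

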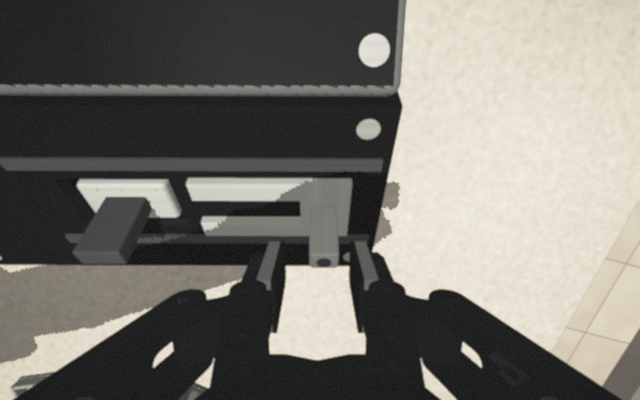

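The block at (323,250) sits between the fingers. I'll descend, then narrow a little and push shut.

Request:
servo_tool(rows=[-0.3,0.2,0.1,1.9,0,-0.3,0.1,0.1,1.9,0,-0.44,0,0,0,0,-0.44,-0.5,0,0,0,-0.44,-1.5,0,0,0,-0.44,-1.5,0,0,0,-0.44,-1.5,0,0,0,-0.44,0,0,0,0])

```text
time: 17.95
tool_pos: [603.1, 116.2, 127.3]
orientation: [[0.963, 0.27, 0.002], [0.27, -0.963, -0.001], [0.002, 0.001, -1.0]]
force: [0.7, 0.3, 0.1]
grip_width: 23.8
```

```bash
python3 - <<'E'
from plan import *
st();snap('wrist','w19')
E
```

```text
t 17.95 tcp [603.1 116.2 127.3] yaw 15.65 z [ 0.002 -0.001 -1.   ] F [0.7 0.3 0.1] g 23.8 bay [72.1  2.2 24.5]
```

View pics/w19.png

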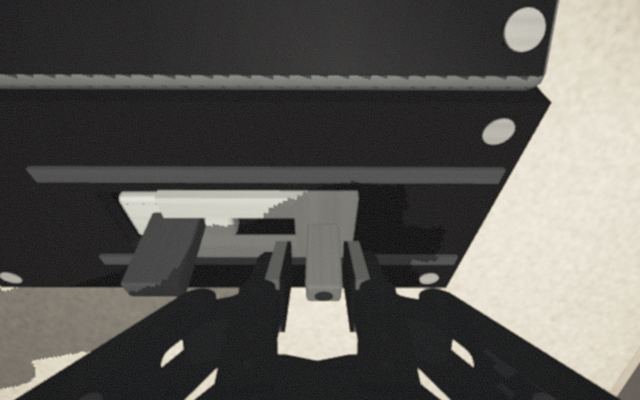

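The prongs are passing over the shoulders freely. I'll continue.

Request:
servo_tool(rows=[-0.44,-0.8,0,0,0,-0.44,-0.8,0,0,0,-0.44,-0.6,0,0,0,-0.44,-0.4,0,0,0,-0.44,-0.2,0,0,0,-0.44,0,0,0,0])

```text
time: 18.6
tool_pos: [576.4, 108.8, 125.2]
orientation: [[0.963, 0.269, -0.001], [0.269, -0.963, -0.0], [-0.001, 0.0, -1.0]]
force: [1.3, 0.9, 1.5]
grip_width: 24.0
```

```bash
python3 - <<'E'
from plan import *
st()
E
```

```text
t 18.6 tcp [576.4 108.8 125.2] yaw 15.63 z [-0.001 -0.    -1.   ] F [1.3 0.9 1.5] g 24.0 bay [44.4  1.1 22.7]
```

Request:
servo_tool(rows=[-0.44,-0.2,0,0,0,-0.44,-0.2,0,0,0,-0.44,-0.1,0,0,0,-0.44,0,0,0,0])

```text
time: 19.0
tool_pos: [575.3, 108.5, 125.3]
orientation: [[0.963, 0.27, 0.007], [0.27, -0.963, 0.004], [0.008, -0.001, -1.0]]
force: [10.8, 2.8, -7.4]
grip_width: 24.0
```

```bash
python3 - <<'E'
from plan import *
st();snap('wrist','w20')
E
```

```text
t 19.0 tcp [575.3 108.5 125.3] yaw 15.64 z [ 0.007  0.004 -1.   ] F [10.8  2.8 -7.4] g 24.0 bay [43.3  1.2 22.8]
```

View pics/w20.png

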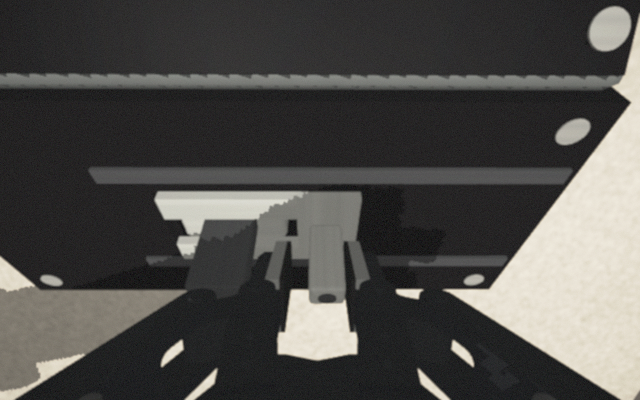

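There is a hard stop at about 11 N, and the measured travel between stops is 75.0 mm. I'll back off, lift clear and inspect.

Request:
servo_tool(rows=[-0.44,0.7,0,0,0,-0.35,0,0,0,0,-0.35,0,0,-2.5,0,-0.35,0,0,-3.5,0,-0.35,0,0,-4.0,0,-0.35,0,4.5,-1.0,0,-0.35,0,4.5,0,0,-0.35,0,0,0,0])

```text
time: 19.85
tool_pos: [603.8, 13.7, 234.5]
orientation: [[0.966, 0.258, -0.002], [0.258, -0.966, -0.005], [-0.003, 0.005, -1.0]]
force: [0.2, 0.4, -0.6]
grip_width: 27.9
```

```bash
python3 - <<'E'
from plan import *
st();snap('wrist','w21');snap('scene','s21');snap('side','d21')
print(proj('w21',[bw(-30,24,1),bw(-30,-10,1),bw(64,24,1),bw(48,0,42)]).round(1).tolist())
E
```

```text
t 19.85 tcp [603.8  13.7 234.5] yaw 14.95 z [-0.002 -0.005 -1.   ] F [ 0.2  0.4 -0.6] g 27.9 bay [ 45.3 -29.9 166.8]
[[206.0, 12.9], [217.1, 61.2], [341.7, 11.1], [319.3, 72.4]]
```

View pics/w21.png

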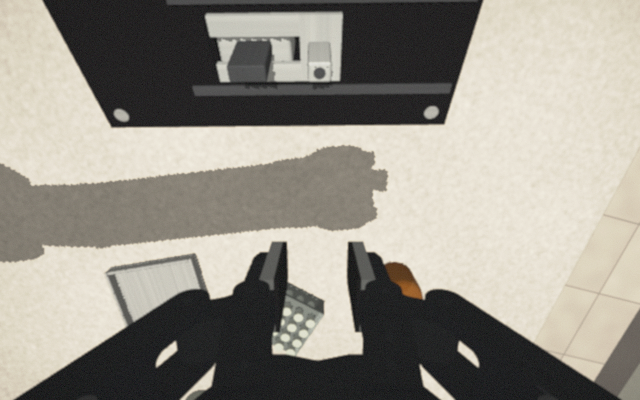

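View pics/s21.png

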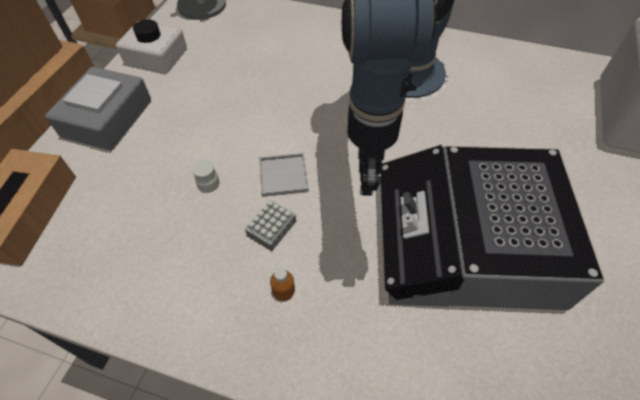

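View pics/d21.png

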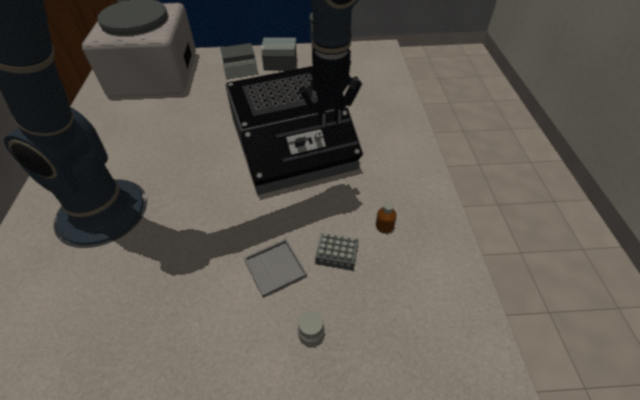

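In the wrist view the gate matches the q=0 prediction (tip at (206,13), plate corner at (342,11), block at (319,72)), and the blade at (250,60) stands in the fork's gap. The rack, bottle and jar sit at the same pixels as at the start in the scene and side views. Nothing touches the gripper.

```bash
python3 -c "
from rig import env
print(env.observe()['force'].round(1)); env.job_done()"
```

```text
[ 0.3  0.  -0.7]
the job is handed in; nothing more can be done
```

The gate is shut over the seated cassette with its fork straddling the grip blade. The gripper is clear, and I handed the job in at about 20 s of the 53 s.

**What I did:**
- Pushed the gate open until it hit its stop.
- Picked the cassette up by its blade. The servo tool cannot lean, so I tipped the cassette about the jaws against the tray wall, to about 25°. The slot walls took up the remaining tilt as it went in.
- Pressed it in until it stopped, let go, then pressed the blade top with shut fingers.
- Pushed the gate shut to its stop and lifted clear.

**Last checks:**
- **Cassette depth:** pressing the blade top met a hard stop at about 22 N, within about 1.5 mm of the height expected at home. The camera fit of depth and slope position was weaker: it put the cassette about 5 mm too deep and 5 mm down the slope, which the slot does not allow. I relied on the press and on the gate passing freely over the cassette.
- **Gate:** the measured travel between the two stops was 75.0 mm, and the final wrist picture matches the fully shut position to about 1 pixel.
- **Bystanders:** the rack, bottle and jar look unmoved in the scene and side pictures.
- **Forces:** the highest wrist force I read was about 36 N, during insertion, against the 120 N limit. Forces were read only at the end of each move.

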